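Set the slide-draining stand to its mark and lean the slide board on it

ROBOT

A 6-joint arm with a two-finger parallel gripper is mounted at the origin on the work surface. World frame = base frame: x ahead of the robot, y to its left, z up, the work surface at z = 0. Lengths are in m, angles in degrees, forces in N, time in s.
With the tool pointing down it reaches from about 0.4 to 0.825 m from the base axis. Payload 7 kg.
Tool frame: the origin (TCP) lies at the very end of the fingers, on their centre line; the grasp point (between the pads) lies behind it (r.grasp_offset is the z of the grasp point in the tool frame, in m); z points along the fingers, y is the direction in which the jaws open and shut (so a half turn about z gives the same grasp; the last joint's range is limited). The gripper opens to 88 mm and grips with 3 to 60 N. Pads are 19 mm wide; open, the fingers measure 130 mm over their backs; the gripper's body (78 mm by 193 mm) begins 47 mm behind the grasp point.
Start: joints at [-59.467, 20.546, 0.682, 0, -70.136, -16.507], TCP at [0.164, -0.655, 0.227] pointing down, gripper open.
Joint ranges: [-176.03, 176.03], [-82.01, 121.73], [-58.28, 71.71], [-173.87, 95.51], [-174.79, -0.11], [-173.66, 173.66]. Speed limits (degrees/s): [136.94, 136.94, 172.46, 180, 180, 180].

INTERFACE

Orientations are given as [roll, pitch, yaw] about the fixed x, y, z axes, in that order (R = Rz(yaw) Ry(pitch) Rx(roll)).
In Python, from plant import r gives the robot as it stands. The module is installed in compiled form; this text tells all that it offers.
- The arm moves only by the tool servo_tool, never from a script. Its argument "targets" is a list of rows, each an object of numbers: "dx", "dy", "dz": the shift along the world's x, y, z in cm; "spin": the turn about the world's z in rad; "grip": the opening in per cent of the stroke, from 0 (shut) to 100 (fully open). A call has exactly 10 rows; each row is the pose to reach, as a shift and turn from the pose commanded when the call began; what a row does not reach only later rows make up. A row lasts 1/12 s, in which the tool goes at most 41.7 mm and 7.16 degrees, less where a joint would pass 70% of its speed; a pose out of reach is approached as far as the arm can. A call with a gripper value outside its range is refused whole. The fingers move at their own pace and stop on an object; "squeeze" is the grip in N (left out, the last holds). Time passes only in rows, so rows that repeat a pose let the fingers close, or fill a call up. It gives the time, the measured TCP pose, the force and the opening at its end, in the units of the state.
- r.get_state(): the state, without advancing time (a new reading comes with each control period).
- r.capture(name): name is "scene" or "top" or "wrist"; returns the picture (400x640x3 uint8, blue, green, red); there is no depth.
- r.get_calibration(name): a dict with "K" (3x3 intrinsics, pixels), "extrinsics" (4x4, takes a point from camera to world coordinates). Camera axes: x right, y down, z forward; pixel columns grow to the right and rows downward; lengths in m; the calibration is good to about 2 mm. A picture is of the moment at which its call begins: read the wrist's pose just before it. get_calibration takes no time and is no camera call; for the wrist camera it gives the pose at the moment of the call.
- r.close_job(): hands the job in, once; it reports no verdict.
Trained networks look in the newest picture that a camera, given by its name, has taken for a name from the list of things; names that differ only in an ending like _2 or _b are one class to them, and where a whole thing is asked for, a point or a joint stands for the part that bears it (a point fixed in the world has none). Each returns a list of dicts, best first, with "p" (0 to 1); they miss things now and then, are a little off and sometimes report something else, mostly with a low value. They report only what shows in the picture. A call takes as long as a camera call. They do not tell look-alikes from the thing itself.
- r.cut_out(name, camera): "mask" (400x640 bool, what is visible of it) and "extent" ([left, top, right, bottom] in pixels, round what is visible of it).
The state is a dict: "time_s": time; "joints": joint angles; "qd": joint speeds; "joint_torque": joint torques, N m; "tcp_pos": TCP position; "eef_rot": TCP orientation; "contact_force": force on the tool from outside, world axes, zero at the start; "moment": the same for the moment, N m; "gripper_width": finger opening in m.
Only numpy, scipy, OpenCV 4.12 (cv2) and the standard library are available. Lean on these libraries where they do the work, as an engineer would, in place of code of your own. Each camera call takes 0.05 s, during which the arm holds its last target. There are 200 camera calls.

TASK

On the draining stand, turn the crank until the rest's pointer lines up with the tip of the arrow-nosed rider (not the square one). Then lean the slide board, slides up, on the rest: one short edge down on the base plate close behind the front lip, the board square to the stand and centred between the posts, its upper part lying on the cross bar. Move the rest only by its crank, leave the pointer on the mark, and leave the bottles, jar, dish, slide box and forceps where they are.

Things in the scene. Friction and masses are not known exactly. Their poses are not given: they have to be found in the camera images.
- stand: fixed draining stand, white. Origin: on the table top, under the middle of its main base plate; x runs from its front lip to its back (roughly the robot's left to right, world -y), y towards the crank (roughly away from the robot), z up. Base plate 8 mm thick: x -80 to 90, y -70 to 70 mm, with a wing (x -30 to 90, y 70 to 200 mm) that carries the scale rail and the crank's gear box
- lip (a point): point on the stand where the back face of the front lip meets the base plate, in the middle of the lip's length (stand x -62, y 0, z 8 mm); same axes as the stand. The lip is 8 mm thick, 120 mm long across y and rises 14 mm above the plate
- rest: sliding rest, driven by the crank along the stand's x: a 10 mm round steel cross bar along y on two posts (inner faces at y +-56 mm, 10 mm thick in x, ending 78 mm above the table). Bar axis right above this origin, 70 mm above the table; origin 8 mm above the table. Travel +-27.5 mm about stand x 40.5 mm. Its gear locks it: it moves only by the crank
- pointer (a point): tip of the small dark pointer on the rest, at stand y 87.5 mm, 44 mm above the table; it moves with the rest (same x as the bar's axis), points to +y, at the riders
- arrow_rider: fixed brass rider on the scale rail with an arrow-shaped nose (seen from above) that points to -y, at the pointer; 20 mm wide in x, 24 mm high, top 44 mm above the table. THE MARK. Axes as the stand. May be on either side of the other rider
- arrow_tip (a point): tip of the arrow rider's nose, on its top face; axes as the stand. The pointer is aligned when pointer and arrow tip have the same x along the stand
- square_rider: the other fixed brass rider on the same rail, plain square front, 20 x 24 mm, 24 mm high; not the mark
- crank (a joint): angle of the crank about its upright axis, rad, positive counter-clockwise seen from above; limits +-3.44. 1 rad moves rest and pointer 8 mm to the stand's +x; at 0 the pin stands on the stand's -x side of the axis. Stiff (about 6 N at the pin) and stays where it is left
- crank_axis (a point): on the crank's axis, at the top of the crank arm, 50 mm above the table (stand x 20, y 165 mm); hub radius 14 mm, top 52 mm above the table; nothing higher within the pin's circle
- crank_pin (a point): centre of the top of the crank's upright black pin, 12 mm in diameter, 36 mm off the axis; the pin rises 36 mm above the arm, from 50 to 86 mm above the table
- board: loose white slide board 160 (x) x 90 (y) x 8 mm with glass slides fixed on top and a grip rib in the middle: 44 (x) x 16 (y) mm, rising 26 mm above the board's top face. Origin: centre of the underside, z out of the rib side. 0.25 kg. Starts lying flat on the table, rib up; alike end for end
- end_a (a point): middle of the board's short lower edge at its +x end (underside)
- end_b (a point): middle of the board's short lower edge at its -x end (underside)
- dropper: bystander: amber dropper bottle, radius 17, height 75 mm, loose, origin under its centre
- jar: bystander: open glass jar, radius 26, height 58 mm, loose, origin under its centre
- dish: bystander: flat clear dish, radius 36, height 15 mm, loose, origin under its centre
- slidebox: bystander: closed pale yellow slide box 100 (x) x 180 (y) x 32 mm, loose, origin under its centre
- oil: bystander: amber jar with white cap, radius 22, height 90 mm, loose, origin under its centre
- forceps: bystander: steel forceps lying along their x, 130 x 18 x 7 mm, loose, origin on the table near the middle
- wash: bystander: white wash bottle with red cap, radius 30, height 150 mm, loose, origin under its centre
Mind the look-alikes: they are no part of the job. What is shaped like the board but green or turquoise is not meant.

How it is judged:
By the outcome, as a careful person would: the job done as asked, in the order asked, and still so for the second after the job is handed in, with the robot touching nothing.
It also fails if it takes over 72 s, if anything falls off the work surface, if the arm or the gripper's body presses on something with over 40 N, if the wrist force passes 120 N, or if a joint passes its speed limit or range.

## Working session

There is one attempt and no reset: what is moved stays moved. The work goes in short steps, Python scripts to look and compute and a tool call to move; the robot and the scene stay as the last step left them, time stands still between calls to the robot, and variables do not carry over. Pictures are saved under pics/ and viewed, about 8 in all and at most 12, crops included, and the job is handed in when it is done.

Besides the shell and the picture viewer there is one more tool, called after "Call:" by a JSON object that holds its "method" and its "body", one argument or row to a line. servo_tool: Moves the arm, as the interface text tells. Its arguments: {"type":"object","properties":{"targets":{"type":"array"},"squeeze":{"type":"number"}},"required":["targets"]}

```bash
mkdir -p pics; python3 - <<'E'
from plant import r
import cv2, numpy as np
s=r.get_state(); print(s['time_s'],s['tcp_pos'],s['eef_rot'],s['gripper_width'],r.grasp_offset)
for n in ('scene','top'):
    im=r.capture(n); cv2.imwrite(f'pics/{n}0.png',im); c=r.get_calibration(n); print(n,np.round(c['K'],1).tolist(),np.round(c['extrinsics'],3).tolist())
    if n=='top': a=im
    for t in ('stand','board','arrow_rider','square_rider','crank','rest'):
        print(t,[(round(d['p'],2),d['extent']) for d in r.cut_out(t,n)][:3])
E
```

```text
0.0 [ 0.16344386 -0.65442238  0.22564122] [ 1.79908091e+02 -7.65962414e-03 -1.65979774e+02] 0.08792261151640708 -0.0188
scene [[500.8, 0.0, 318.8], [0.0, 500.8, 204.6], [0.0, 0.0, 1.0]] [[0.256, 0.676, -0.691, 1.444], [0.967, -0.18, 0.182, -0.2], [-0.001, -0.714, -0.7, 1.003], [0.0, 0.0, 0.0, 1.0]]
stand [(0.89, [308.1, 177.8, 392.6, 264.7])]
board [(0.86, [184.0, 213.4, 231.3, 261.2]), (0.67, [116.5, 281.5, 192.0, 347.3]), (0.63, [152.5, 163.0, 214.0, 206.5])]
arrow_rider [(0.41, [350.6, 219.5, 362.2, 232.5])]
square_rider [(0.44, [344.4, 221.3, 356.9, 235.4])]
crank [(0.31, [187.1, 211.2, 229.5, 259.3])]
rest [(0.74, [316.9, 175.7, 345.2, 226.9])]
top [[455.3, 0.0, 310.4], [0.0, 455.3, 198.8], [0.0, 0.0, 1.0]] [[0.022, -0.994, 0.106, 0.387], [-1.0, -0.023, -0.014, 0.056], [0.016, -0.106, -0.994, 1.414], [0.0, 0.0, 0.0, 1.0]]
stand [(0.59, [253.0, 151.7, 312.4, 246.5]), (0.47, [285.7, 186.9, 300.3, 239.8])]
board [(0.81, [390.4, 265.3, 448.6, 318.7]), (0.71, [425.1, 124.4, 478.0, 177.2]), (0.65, [288.6, 188.8, 301.4, 237.8])]
arrow_rider [(0.39, [276.0, 175.6, 284.3, 183.0])]
square_rider [(0.57, [284.4, 174.7, 291.6, 183.6]), (0.45, [386.9, 188.3, 423.8, 242.4])]
crank []
rest [(0.72, [305.9, 112.8, 321.5, 137.1]), (0.71, [392.5, 189.2, 423.8, 243.0]), (0.58, [285.9, 187.6, 299.4, 240.1])]
```

View pics/top0.png

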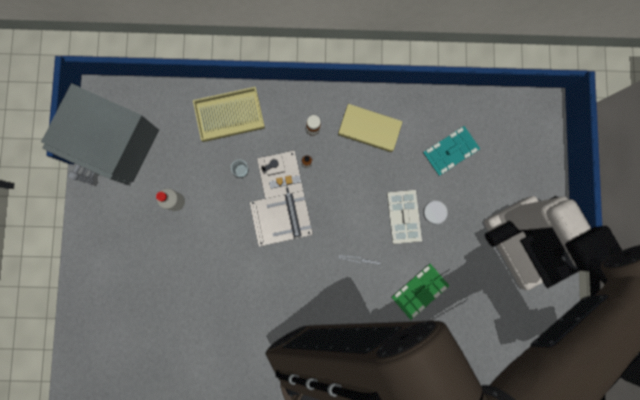

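View pics/scene0.png

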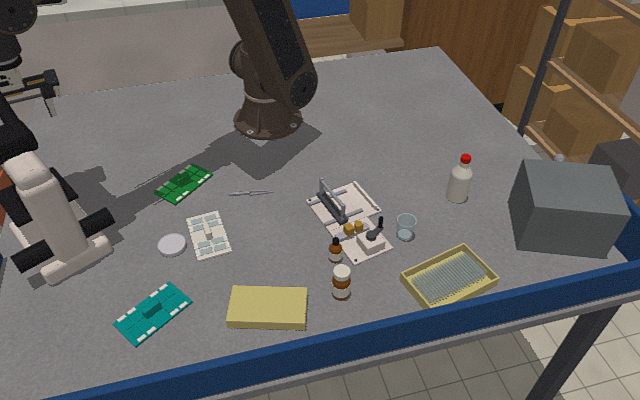

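The top view shows the white board at (404,217). The green one at (420,290) and the turquoise one at (452,150) are look-alikes. The stand is at (280,200), with its lip on the left, the bar at about u=292 and the crank pin at about (265,166). The riders are at (280,180) and (288,180).

```bash
cat > h.py <<'E'
from plant import r
import cv2, numpy as np
def ray(uv,z,cal):
    K,E=np.array(cal['K']),np.array(cal['extrinsics'])
    d=E[:3,:3]@np.linalg.solve(K,[uv[0],uv[1],1.]); o=E[:3,3]
    return o+d*(z-o[2])/d[2]
def proj(P,cal):
    K,E=np.array(cal['K']),np.array(cal['extrinsics'])
    p=(np.asarray(P,float).reshape(-1,3)-E[:3,3])@E[:3,:3]
    q=p@K.T; return q[:,:2]/q[:,2:]
E
python3 - <<'E'
from h import *
c=r.get_calibration('top')
for n,uv,z in [('board',(404,217),.008),('bt',(402,191),.008),('bb',(406,243),.008),('lipL',(250,199),.008),('lipB',(256,245),.008),('TR',(298,152),.008),('BR',(312,236),.008),('TL',(258,157),.008),('pin',(265,166),.07)]:
    print(n,ray(uv,z,c).round(3))
w=r.get_calibration('wrist'); s=r.get_state()
from scipy.spatial.transform import Rotation as R
T=np.eye(4);T[:3,:3]=R.from_euler('xyz',s['eef_rot'],degrees=True).as_matrix();T[:3,3]=s['tcp_pos']
print(np.round(np.linalg.inv(T)@w['extrinsics'],3),np.round(w['K'],1))
a=cv2.imread('pics/top0.png')[140:255,235:345];b=cv2.imread('pics/scene0.png')[170:270,300:410]
a=cv2.resize(a,(400,418),interpolation=cv2.INTER_CUBIC);b=cv2.resize(b,(400,364),interpolation=cv2.INTER_CUBIC)
o=np.zeros((418,800,3),np.uint8);o[:,:400]=a;o[:364,400:]=b;cv2.imwrite('pics/c1.png',o)
E
```

```text
board [ 0.487 -0.256  0.008]
bt [ 0.568 -0.25   0.008]
bb [ 0.407 -0.262  0.008]
lipL [0.532 0.223 0.008]
lipB [0.39  0.199 0.008]
TR [0.684 0.078 0.008]
BR [0.422 0.028 0.008]
TL [0.664 0.203 0.008]
pin [0.625 0.174 0.07 ]
[[-0.001 -0.969 -0.249  0.067]
 [ 1.    -0.001  0.    -0.001]
 [-0.001 -0.249  0.969 -0.158]
 [ 0.     0.     0.     1.   ]] [[293.6   0.  320.7]
 [  0.  293.6 198.7]
 [  0.    0.    1. ]]
```

View pics/c1.png

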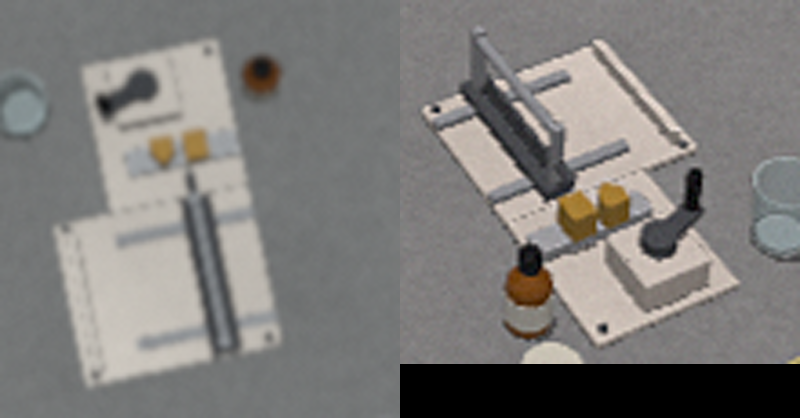

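The arrow-nosed rider is the left one, on the lip side, at crop (162,150). The square one is at (195,145). The pointer is right of the arrow tip, so the crank has to turn clockwise. Next I move the arm above the wing for a closer look.

Call:
{"method": "servo_tool", "body": {
  "targets": [
    {"dx": 2.1, "dy": 3.4, "dz": 0},
    {"dx": 4.3, "dy": 6.8, "dz": 0},
    {"dx": 6.4, "dy": 10.2, "dz": 0},
    {"dx": 8.6, "dy": 13.6, "dz": 0},
    {"dx": 10.8, "dy": 17, "dz": 0},
    {"dx": 12.9, "dy": 20.4, "dz": 0},
    {"dx": 15, "dy": 23.8, "dz": 0},
    {"dx": 17.2, "dy": 27.2, "dz": 0},
    {"dx": 19.4, "dy": 30.6, "dz": 0},
    {"dx": 21.5, "dy": 34, "dz": 0}
  ]
}}

```text
validation failed for argument at $.ta...
```

Call:
{"method": "servo_tool", "body": {
  "targets": [
    {"dx": 2.1, "dy": 3.4, "dz": 0},
    {"dx": 4.3, "dy": 6.8, "dz": 0},
    {"dx": 6.4, "dy": 10.2, "dz": 0},
    {"dx": 8.6, "dy": 13.6, "dz": 0},
    {"dx": 10.8, "dy": 17, "dz": 0},
    {"dx": 12.9, "dy": 20.4, "dz": 0},
    {"dx": 15, "dy": 23.8, "dz": -0.5},
    {"dx": 17.2, "dy": 27.2, "dz": -1},
    {"dx": 19.4, "dy": 30.6, "dz": -1.5},
    {"dx": 21.5, "dy": 34, "dz": -2}
  ]
}}

```text
validation failed for argument at $.ta...
```

Call:
{"method": "servo_tool", "body": {
  "targets": [
    {"dx": 2.3, "dy": 3.3},
    {"dx": 4.4, "dy": 6, "dz": -0.5},
    {"dx": 4.7, "dy": 7.4, "dz": -0.6},
    {"dx": 4.7, "dy": 7.4, "dz": -0.6},
    {"dx": 4.7, "dy": 7.4, "dz": -0.6},
    {"dx": 4.7, "dy": 7.4, "dz": -0.6},
    {"dx": 4.7, "dy": 7.4, "dz": -0.6},
    {"dx": 4.7, "dy": 7.4, "dz": -0.6},
    {"dx": 4.7, "dy": 7.4, "dz": -0.6},
    {"dx": 4.7, "dy": 7.4, "dz": -0.6}
  ]
}}

```text
validation failed for argument at $.ta...
```

```bash
python3 - <<'E'
from h import *
s=r.get_state(); print(s['time_s'],s['tcp_pos'],s['eef_rot'])
import pickle
c=r.get_calibration('wrist');im=r.capture('wrist');pickle.dump((c,im),open('w1.pkl','wb'))
for t in ('stand','arrow_rider','square_rider','crank','rest'):
    print(t,[(round(d['p'],2),d['extent']) for d in r.cut_out(t,'wrist')][:3])
cv2.imwrite('pics/w1.png',im)
E
```

```text
0.7 [ 0.16356652 -0.65485455  0.22660876] [-1.79996965e+02 -1.56582470e-04 -1.65973172e+02]
stand []
arrow_rider []
square_rider []
crank []
rest []
```

View pics/w1.png

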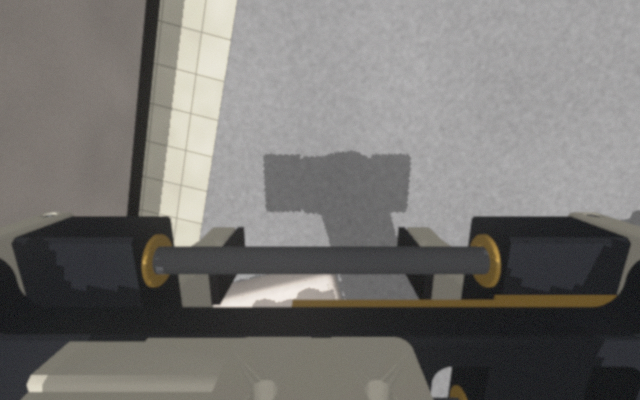

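That picture shows only empty table and the open fingers, because the moves were refused. Each row probably needs all five values. Everything below v of about 215 is hidden by the gripper.

Call:
{"method": "servo_tool", "body": {
  "targets": [
    {"dx": 2.1, "dy": 3.4, "dz": 0, "spin": 0, "grip": 100},
    {"dx": 4.3, "dy": 6.8, "dz": 0, "spin": 0, "grip": 100},
    {"dx": 6.4, "dy": 10.2, "dz": 0, "spin": 0, "grip": 100},
    {"dx": 8.6, "dy": 13.6, "dz": 0, "spin": 0, "grip": 100},
    {"dx": 10.8, "dy": 17, "dz": 0, "spin": 0, "grip": 100},
    {"dx": 12.9, "dy": 20.4, "dz": 0, "spin": 0, "grip": 100},
    {"dx": 15, "dy": 23.8, "dz": 0, "spin": 0, "grip": 100},
    {"dx": 17.2, "dy": 27.2, "dz": 0, "spin": 0, "grip": 100},
    {"dx": 19.4, "dy": 30.6, "dz": 0, "spin": 0, "grip": 100},
    {"dx": 21.5, "dy": 34, "dz": 0, "spin": 0, "grip": 100}
  ]
}}

```text
time_s: 1.83
tcp_pos: [0.3793, -0.3131, 0.227]
eef_rot: [-180.0, 0.0, -166.0]
contact_force: [1.3, -0.4, -0.0]
gripper_width: 0.0873
```

Call:
{"method": "servo_tool", "body": {
  "targets": [
    {"dx": 2.3, "dy": 3.3, "dz": 0, "spin": 0, "grip": 100},
    {"dx": 4.6, "dy": 6.6, "dz": 0, "spin": 0, "grip": 100},
    {"dx": 6.9, "dy": 9.9, "dz": 0, "spin": 0, "grip": 100},
    {"dx": 9.2, "dy": 13.2, "dz": 0, "spin": 0, "grip": 100},
    {"dx": 11.5, "dy": 16.5, "dz": 0, "spin": 0, "grip": 100},
    {"dx": 13.8, "dy": 19.8, "dz": 0, "spin": 0, "grip": 100},
    {"dx": 16.1, "dy": 23.1, "dz": 0, "spin": 0, "grip": 100},
    {"dx": 18.4, "dy": 26.4, "dz": 0, "spin": 0, "grip": 100},
    {"dx": 20.7, "dy": 29.7, "dz": 0, "spin": 0, "grip": 100},
    {"dx": 23, "dy": 33, "dz": 0, "spin": 0, "grip": 100}
  ]
}}

```text
time_s: 2.67
tcp_pos: [0.6094, 0.0171, 0.2268]
eef_rot: [180.0, 0.0, -166.0]
contact_force: [0.8, -0.7, -0.4]
gripper_width: 0.0875
```

Call:
{"method": "servo_tool", "body": {
  "targets": [
    {"dx": 2.3, "dy": 3.3, "dz": -0.5, "spin": 0, "grip": 100},
    {"dx": 4.2, "dy": 6, "dz": -1.2, "spin": 0, "grip": 100},
    {"dx": 5, "dy": 7.2, "dz": -1.7, "spin": 0, "grip": 100},
    {"dx": 5, "dy": 7.2, "dz": -1.7, "spin": 0, "grip": 100},
    {"dx": 5, "dy": 7.2, "dz": -1.7, "spin": 0, "grip": 100},
    {"dx": 5, "dy": 7.2, "dz": -1.7, "spin": 0, "grip": 100},
    {"dx": 5, "dy": 7.2, "dz": -1.7, "spin": 0, "grip": 100},
    {"dx": 5, "dy": 7.2, "dz": -1.7, "spin": 0, "grip": 100},
    {"dx": 5, "dy": 7.2, "dz": -1.7, "spin": 0, "grip": 100},
    {"dx": 5, "dy": 7.2, "dz": -1.7, "spin": 0, "grip": 100}
  ]
}}

```text
time_s: 3.5
tcp_pos: [0.6584, 0.0865, 0.2102]
eef_rot: [180.0, 0.0, -166.0]
contact_force: [0.3, -0.4, 0.2]
gripper_width: 0.0875
```

```bash
python3 - <<'E'
from h import *
s=r.get_state(); print(s['time_s'],s['tcp_pos'],s['eef_rot'])
import pickle
c=r.get_calibration('wrist');im=r.capture('wrist');pickle.dump((c,im),open('w1.pkl','wb'))
for t in ('arrow_rider','square_rider','crank_pin','rest'):
    print(t,[(round(d['p'],2),d['extent']) for d in r.cut_out(t,'wrist')][:3])
cv2.imwrite('pics/w1b.png',cv2.resize(im[:250],(800,312)))
cv2.imwrite('pics/w1b.png',cv2.resize(im[0:240,130:450],(800,600),interpolation=cv2.INTER_CUBIC))
E
```

```text
3.5 [0.65844758 0.08653585 0.21020049] [ 1.79990041e+02  4.77528729e-02 -1.66016707e+02]
arrow_rider [(0.61, [367.0, 121.9, 385.4, 144.2]), (0.46, [0.0, 0.7, 91.8, 37.0]), (0.21, [617.4, 122.2, 640.0, 167.9])]
square_rider [(0.67, [340.1, 117.0, 363.4, 145.8]), (0.41, [367.4, 166.5, 430.9, 196.9])]
crank_pin [(0.57, [368.6, 167.0, 430.5, 196.5])]
rest [(0.75, [348.6, 0.0, 381.1, 111.6]), (0.41, [234.2, 230.2, 280.7, 292.6])]
```

View pics/w1b.png

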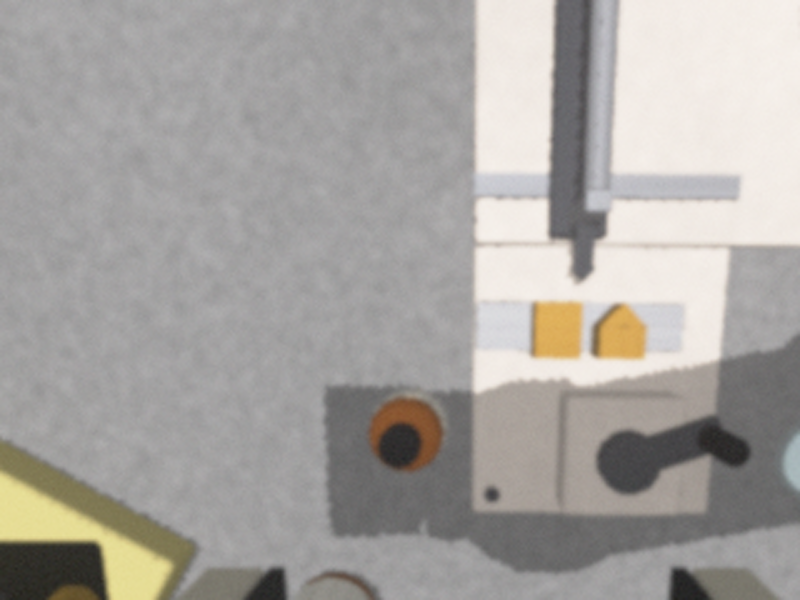

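The wrist view shows the arrow-nosed rider on the right, crop (620,330) with its tip at (620,304). The square rider is at (557,330), the pointer tip at (582,280), the hub at (628,462) and the pin top at about (738,452).

```bash
cat > fit1.py <<'E'
from h import *
import pickle
from scipy.optimize import least_squares
c,im=pickle.load(open('w1.pkl','rb'))
obs=np.array([(582,280),(620,304),(473,513),(707,515),(728,247),(475,244),(628,462),(737,452)])/2.5+[130,0]
def S2W(P,x,y,a):
    P=np.asarray(P,float)/1000; R=np.array([[np.cos(a),-np.sin(a),0],[np.sin(a),np.cos(a),0],[0,0,1]])
    return P@R.T+[x,y,0]
def f(p):
    x,y,a,px,ax,ay,th=p
    P=[(px,87.5,44),(ax,ay,44),(90,200,8),(-30,200,8),(-30,70,8),(90,70,8),(20,165,52),(20-36*np.cos(th),165-36*np.sin(th),86)]
    return (proj(S2W(P,x,y,a),c)-obs).ravel()
if __name__=='__main__':
    s=least_squares(f,[.54,.12,-1.38,40,20,100,.3],x_scale=[.01,.01,.1,10,10,10,.1])
    print(s.x.round(4),np.degrees(s.x[2])); print(s.fun.reshape(-1,2).round(1))
    x,y,a,px,ax,ay,th=s.x
    print('expected px from th', 40.5+8*th, 'needed dth',(ax-px)/8)
    A=S2W([(20,165,50)],x,y,a)[0];print('axis',A)
    for t in (th,th+(ax-px)/8): print('pin',t,S2W([(20-36*np.cos(t),165-36*np.sin(t),86)],x,y,a))
E
python3 fit1.py
```

```text
[ 0.4767  0.1322 -1.3347 43.4191 26.7939 96.925   0.3473] -76.47117310072761
[[-0.   0.3]
 [-0.  -0. ]
 [-0.7 -0.1]
 [-0.1 -0.3]
 [ 1.  -0.6]
 [-1.  -0.2]
 [ 0.9  0.9]
 [-0.2  0.1]]
expected px from th 43.27878673376729 needed dth -2.078154416012026
axis [0.64182523 0.15134051 0.05      ]
pin 0.34734834172091145 [[0.62199197 0.18138451 0.086     ]]
pin -1.7308060742911149 [[0.677721   0.15407793 0.086     ]]
```

```bash
python3 -c "
from h import *
s=r.get_state();print(s['time_s'],s['joints'],s['tcp_pos'])"
```

```text
3.75 [ 2.43120478e+01  2.01286948e+01 -2.17806779e+00 -1.64400263e-03
 -6.76889698e+01 -1.00290218e+02] [0.65852308 0.0870476  0.2096429 ]
```

Call:
{"method": "servo_tool", "body": {
  "targets": [
    {"dx": -0.6, "dy": 1.5, "dz": 0, "spin": 0.12, "grip": 50},
    {"dx": -1.2, "dy": 3.1, "dz": 0, "spin": 0.24, "grip": 50},
    {"dx": -1.8, "dy": 4.7, "dz": 0, "spin": 0.36, "grip": 50},
    {"dx": -2.4, "dy": 6.3, "dz": -1, "spin": 0.48, "grip": 50},
    {"dx": -3, "dy": 7.9, "dz": -2, "spin": 0.6, "grip": 50},
    {"dx": -3.65, "dy": 9.45, "dz": -3, "spin": 0.72, "grip": 50},
    {"dx": -3.65, "dy": 9.45, "dz": -4.5, "spin": 0.84, "grip": 50},
    {"dx": -3.65, "dy": 9.45, "dz": -6, "spin": 0.96, "grip": 50},
    {"dx": -3.65, "dy": 9.45, "dz": -7, "spin": 1.08, "grip": 50},
    {"dx": -3.65, "dy": 9.45, "dz": -8, "spin": 1.2, "grip": 50}
  ]
}}

```text
time_s: 4.58
tcp_pos: [0.6218, 0.1818, 0.1287]
eef_rot: [180.0, -0.0, -96.9]
contact_force: [0.4, 0.3, -0.6]
gripper_width: 0.0436
```

Call:
{"method": "servo_tool", "body": {
  "targets": [
    {"dx": 0, "dy": 0, "dz": -0.5, "spin": 0.12, "grip": 50},
    {"dx": 0, "dy": 0, "dz": -1, "spin": 0.24, "grip": 50},
    {"dx": 0, "dy": 0, "dz": -1.5, "spin": 0.36, "grip": 50},
    {"dx": 0, "dy": 0, "dz": -2, "spin": 0.48, "grip": 50},
    {"dx": 0, "dy": 0, "dz": -2.5, "spin": 0.6, "grip": 50},
    {"dx": 0, "dy": 0, "dz": -3, "spin": 0.7, "grip": 50},
    {"dx": 0, "dy": 0, "dz": -3, "spin": 0.7, "grip": 50},
    {"dx": 0, "dy": 0, "dz": -3, "spin": 0.7, "grip": 50},
    {"dx": 0, "dy": 0, "dz": -3, "spin": 0.7, "grip": 50},
    {"dx": 0, "dy": 0, "dz": -3, "spin": 0.7, "grip": 50}
  ]
}}

```text
time_s: 5.42
tcp_pos: [0.6223, 0.1818, 0.1]
eef_rot: [-180.0, -0.0, -57.2]
contact_force: [0.4, 0.1, 0.3]
gripper_width: 0.0441
```

Call:
{"method": "servo_tool", "body": {
  "targets": [
    {"dx": 0, "dy": 0, "dz": -1.4, "spin": 0, "grip": 50},
    {"dx": 0, "dy": 0, "dz": -2.8, "spin": 0, "grip": 50},
    {"dx": 0, "dy": 0, "dz": -4.2, "spin": 0, "grip": 50},
    {"dx": 0, "dy": 0, "dz": -4.2, "spin": 0, "grip": 50},
    {"dx": 0, "dy": 0, "dz": -4.2, "spin": 0, "grip": 10},
    {"dx": 0, "dy": 0, "dz": -4.2, "spin": 0, "grip": 10},
    {"dx": 0, "dy": 0, "dz": -4.2, "spin": 0, "grip": 10},
    {"dx": 0, "dy": 0, "dz": -4.2, "spin": 0, "grip": 10},
    {"dx": 0, "dy": 0, "dz": -4.2, "spin": 0, "grip": 10},
    {"dx": 0, "dy": 0, "dz": -4.2, "spin": 0, "grip": 10}
  ],
  "squeeze": 20
}}

```text
time_s: 6.25
tcp_pos: [0.6226, 0.1819, 0.0582]
eef_rot: [-179.9, -0.0, -57.1]
contact_force: [-1.0, 0.4, 0.8]
gripper_width: 0.0113
```

```bash
python3 -c "
import numpy as np
v=np.array([-1.983,3.004])
for k in range(1,21):
    a=-2.07*k/20;c,s=np.cos(a),np.sin(a);w=np.array([c*v[0]-s*v[1],s*v[0]+c*v[1]])
    if k==11:b=p
    p=w-v
    print(k,(p-(b if k>10 else 0)).round(2),round(a-(0 if k<11 else -1.035),3))"
```

```text
1 [0.32 0.19] -0.103
2 [0.66 0.34] -0.207
3 [1.01 0.46] -0.31
4 [1.38 0.54] -0.414
5 [1.75 0.59] -0.517
6 [2.12 0.59] -0.621
7 [2.49 0.56] -0.724
8 [2.85 0.49] -0.828
9 [3.21 0.38] -0.931
10 [3.55 0.23] -1.035
11 [ 0.33 -0.18] -0.104
12 [ 0.63 -0.39] -0.207
13 [ 0.91 -0.63] -0.31
14 [ 1.17 -0.91] -0.414
15 [ 1.4 -1.2] -0.517
16 [ 1.59 -1.52] -0.621
17 [ 1.75 -1.85] -0.724
18 [ 1.88 -2.21] -0.828
19 [ 1.97 -2.57] -0.931
20 [ 2.02 -2.94] -1.035
```

Call:
{"method": "servo_tool", "body": {
  "targets": [
    {"dx": 0.32, "dy": 0.19, "dz": 0, "spin": -0.103, "grip": 10},
    {"dx": 0.66, "dy": 0.34, "dz": 0, "spin": -0.207, "grip": 10},
    {"dx": 1.01, "dy": 0.46, "dz": 0, "spin": -0.31, "grip": 10},
    {"dx": 1.38, "dy": 0.54, "dz": 0, "spin": -0.414, "grip": 10},
    {"dx": 1.75, "dy": 0.59, "dz": 0, "spin": -0.517, "grip": 10},
    {"dx": 2.12, "dy": 0.59, "dz": 0, "spin": -0.621, "grip": 10},
    {"dx": 2.49, "dy": 0.56, "dz": 0, "spin": -0.724, "grip": 10},
    {"dx": 2.85, "dy": 0.49, "dz": 0, "spin": -0.828, "grip": 10},
    {"dx": 3.21, "dy": 0.38, "dz": 0, "spin": -0.931, "grip": 10},
    {"dx": 3.55, "dy": 0.23, "dz": 0, "spin": -1.035, "grip": 10}
  ]
}}

```text
time_s: 7.08
tcp_pos: [0.6574, 0.1842, 0.0582]
eef_rot: [180.0, 0.0, -116.7]
contact_force: [-3.5, 0.7, 2.8]
gripper_width: 0.0117
```

Call:
{"method": "servo_tool", "body": {
  "targets": [
    {"dx": 0.33, "dy": -0.18, "dz": 0, "spin": -0.104, "grip": 10},
    {"dx": 0.63, "dy": -0.39, "dz": 0, "spin": -0.207, "grip": 10},
    {"dx": 0.91, "dy": -0.63, "dz": 0, "spin": -0.31, "grip": 10},
    {"dx": 1.17, "dy": -0.91, "dz": 0, "spin": -0.414, "grip": 10},
    {"dx": 1.4, "dy": -1.2, "dz": 0, "spin": -0.517, "grip": 10},
    {"dx": 1.59, "dy": -1.52, "dz": 0, "spin": -0.621, "grip": 10},
    {"dx": 1.75, "dy": -1.85, "dz": 0, "spin": -0.724, "grip": 10},
    {"dx": 1.88, "dy": -2.21, "dz": 0, "spin": -0.828, "grip": 10},
    {"dx": 1.97, "dy": -2.57, "dz": 0, "spin": -0.931, "grip": 10},
    {"dx": 2.02, "dy": -2.94, "dz": 0, "spin": -1.035, "grip": 10}
  ]
}}

```text
time_s: 7.92
tcp_pos: [0.6779, 0.1551, 0.0582]
eef_rot: [180.0, 0.0, -176.0]
contact_force: [-1.9, 2.1, 3.1]
gripper_width: 0.0115
```

```bash
python3 - <<'E'
from h import *
import pickle
s=r.get_state(); print(s['time_s'],s['tcp_pos'],s['eef_rot'],s['contact_force'])
c=r.get_calibration('wrist');im=r.capture('wrist');pickle.dump((c,im),open('w2.pkl','wb'))
cv2.imwrite('pics/w2.png',im)
E
```

```text
7.9167 [0.67786029 0.15510757 0.05817555] [ 1.79957887e+02  3.44460134e-02 -1.75978065e+02] [-1.87945877  2.1052797   3.10074675]
```

View pics/w2.png

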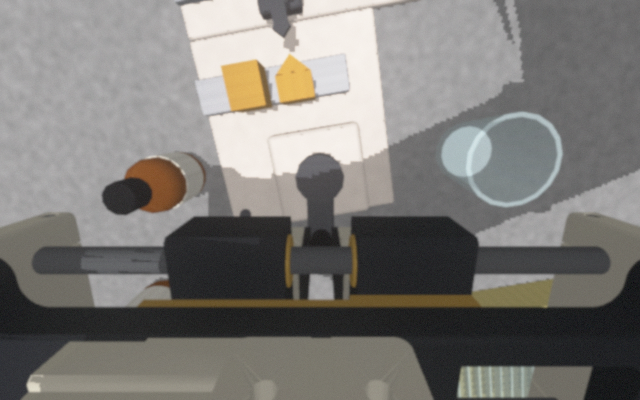

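The crank has turned. The pointer tip is at about (285,39) and the arrow tip at about (291,55), so they are nearly aligned. I'll enlarge this to check.

```bash
python3 - <<'E'
from h import *
import pickle
c,im=pickle.load(open('w2.pkl','rb'))
cv2.imwrite('pics/w2c.png',cv2.resize(im[0:120,180:340],(800,600),interpolation=cv2.INTER_CUBIC))
E
```

```text
(no output)
```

View pics/w2c.png

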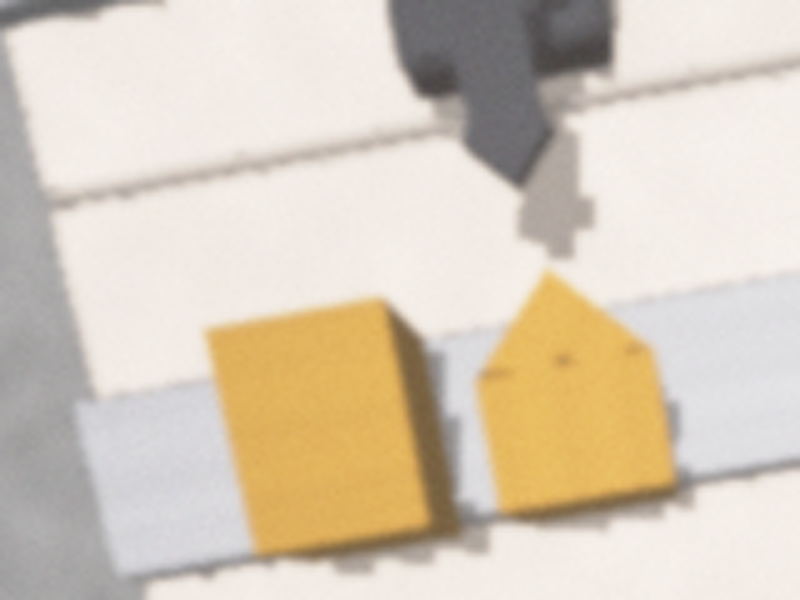

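```bash
python3 - <<'E'
from h import *
import pickle
c,_=pickle.load(open('w2.pkl','rb'))
g=lambda u,v,z=.044: ray((u/5+180,v/5),z,c)[:2]
P,A=g(522,188),g(549,271)
rl,rr,sl,sr=g(502,512),g(676,487),g(480,380),g(652,350)
q=[g(208,330),g(383,298),g(428,528),g(257,553)]
ang=lambda d:np.degrees(np.arctan2(d[1],d[0]))
print('P',P,'A',A,'widths',np.linalg.norm(rr-rl),np.linalg.norm(q[1]-q[0]))
print('y-dirs',ang(q[3]-q[0]),ang(q[2]-q[1]),ang(rl-sl),ang(rr-sr),ang((rl+rr)/2-A),'x-dirs+90',ang(rl-rr)+90,ang(q[0]-q[1])+90,ang(q[3]-q[2])+90)
e=g(55,203,.008)-g(795,62,.008);print('step',ang(e)+90)
for a in (12.5,13.0,13.53,14.):
    x=np.array([np.sin(np.radians(a)),-np.cos(np.radians(a))]);print(a,'P-A along x mm',(P-A)@x*1000)
E
```

```text
P [0.56859543 0.12756708] A [0.57643967 0.1307642 ] widths 0.01956298492332238 0.019354383731810473
y-dirs 12.698950836657616 12.965299746121763 11.993898991600432 14.185846289449787 13.289167227694804 x-dirs+90 11.742185038398773 13.466700592641288 11.882169192683591
step 13.629915782783769
12.5 P-A along x mm 1.4235269806096627
13.0 P-A along x mm 1.3506037217751818
13.53 P-A along x mm 1.273192893134218
14.0 P-A along x mm 1.2044542042199577
```

The pointer is still about 1.3 mm on the +x side, so I turn another −0.165 rad.

Call:
{"method": "servo_tool", "body": {
  "targets": [
    {"dx": 0.01, "dy": -0.2, "dz": 0, "spin": -0.055, "grip": 10},
    {"dx": 0.01, "dy": -0.4, "dz": 0, "spin": -0.11, "grip": 10},
    {"dx": 0, "dy": -0.6, "dz": 0, "spin": -0.165, "grip": 10},
    {"dx": 0, "dy": -0.6, "dz": 0, "spin": -0.165, "grip": 10},
    {"dx": 0, "dy": -0.6, "dz": 0, "spin": -0.165, "grip": 10},
    {"dx": 0, "dy": -0.6, "dz": 0, "spin": -0.165, "grip": 10},
    {"dx": 0, "dy": -0.6, "dz": 0, "spin": -0.165, "grip": 10},
    {"dx": 0, "dy": -0.6, "dz": 0, "spin": -0.165, "grip": 10},
    {"dx": 0, "dy": -0.6, "dz": 0, "spin": -0.165, "grip": 10},
    {"dx": 0, "dy": -0.6, "dz": 0, "spin": -0.165, "grip": 10}
  ]
}}

```text
time_s: 8.8
tcp_pos: [0.6779, 0.1489, 0.0581]
eef_rot: [180.0, 0.0, 175.0]
contact_force: [-2.7, 2.3, 5.9]
gripper_width: 0.0113
```

```bash
python3 - <<'E'
from h import *
import pickle
s=r.get_state(); print(s['time_s'],s['tcp_pos'],s['eef_rot'],s['contact_force'])
c=r.get_calibration('wrist');im=r.capture('wrist');pickle.dump((c,im),open('w3.pkl','wb'))
cv2.imwrite('pics/w3c.png',cv2.resize(im[0:120,180:340],(800,600),interpolation=cv2.INTER_CUBIC))
E
```

```text
8.8 [0.67792924 0.14893033 0.05811954] [1.79980263e+02 3.18957090e-02 1.74988408e+02] [-2.66125599  2.25768482  5.88362846]
```

View pics/w3c.png

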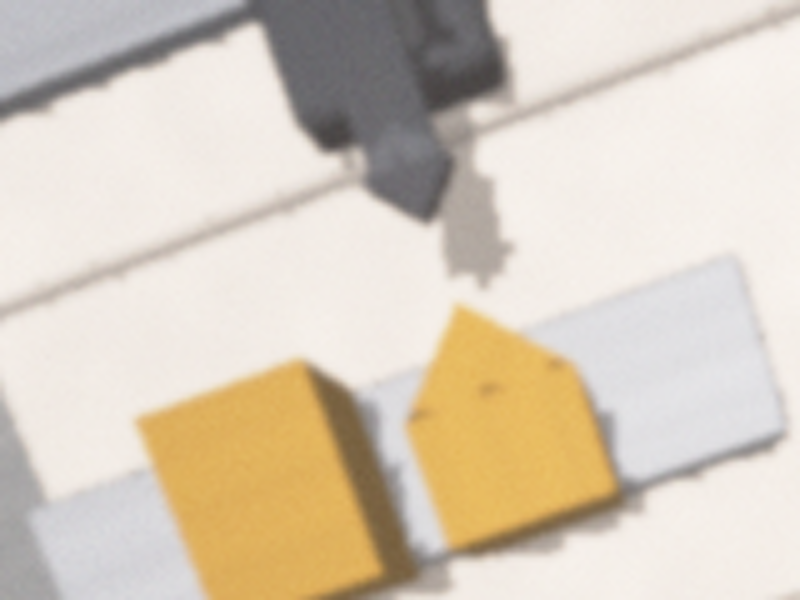

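```bash
python3 - <<'E'
from h import *
import pickle
c,_=pickle.load(open('w3.pkl','rb'))
g=lambda u,v,z=.044: ray((u/5+180,v/5),z,c)[:2]
P,A=g(430,223),g(461,306)
ang=lambda d:np.degrees(np.arctan2(d[1],d[0]))
print(P,A,'yaws',ang(g(448,550)/2+g(617,496)/2-A),ang(g(448,550)-g(617,496))+90,ang(g(135,418)-g(302,360))+90,ang(g(382,578)-g(302,360)),ang(g(0,318,.008)-g(800,5,.008))+90)
for a in (12.5,13.,13.5):
    x=np.array([np.sin(np.radians(a)),-np.cos(np.radians(a))]);print(a,(P-A)@x*1000)
E
```

```text
[0.56830755 0.12869257] [0.57666924 0.13092568] yaws 12.396232767308097 11.763765271993549 12.488484985540154 13.03556561481484 14.06624173459393
12.5 0.3703771698064262
13.0 0.29490625248841146
13.5 0.21941287691749414
```

Call:
{"method": "servo_tool", "body": {
  "targets": [
    {"dx": 0, "dy": -0.1, "dz": 0, "spin": -0.03, "grip": 10},
    {"dx": 0, "dy": -0.1, "dz": 0, "spin": -0.03, "grip": 10},
    {"dx": 0, "dy": -0.1, "dz": 0, "spin": -0.03, "grip": 10},
    {"dx": 0, "dy": -0.1, "dz": 0, "spin": -0.03, "grip": 50},
    {"dx": 0, "dy": -0.1, "dz": 0, "spin": -0.03, "grip": 50},
    {"dx": 0, "dy": -0.1, "dz": 0, "spin": -0.03, "grip": 50},
    {"dx": 0, "dy": -0.1, "dz": 2, "spin": -0.03, "grip": 50},
    {"dx": 0, "dy": -0.1, "dz": 5, "spin": -0.03, "grip": 50},
    {"dx": 0, "dy": -0.1, "dz": 8.5, "spin": -0.03, "grip": 50},
    {"dx": 0, "dy": -0.1, "dz": 12, "spin": -0.03, "grip": 50}
  ]
}}

```text
time_s: 9.68
tcp_pos: [0.6773, 0.1469, 0.1779]
eef_rot: [-179.9, -0.1, 173.1]
contact_force: [1.3, 0.5, -0.1]
gripper_width: 0.0431
```

The pointer is within about 0.3 mm, which is the measuring noise, and I nudged it a last bit before letting go. Now one look over the whole stand.

Call:
{"method": "servo_tool", "body": {
  "targets": [
    {"dx": -1.5, "dy": -0.8, "dz": 2, "spin": 0, "grip": 50},
    {"dx": -3.5, "dy": -2, "dz": 4.5, "spin": 0, "grip": 50},
    {"dx": -5.5, "dy": -3, "dz": 7, "spin": 0, "grip": 50},
    {"dx": -7.7, "dy": -4, "dz": 10, "spin": 0, "grip": 50},
    {"dx": -7.7, "dy": -4, "dz": 10, "spin": 0, "grip": 50},
    {"dx": -7.7, "dy": -4, "dz": 10, "spin": 0, "grip": 50},
    {"dx": -7.7, "dy": -4, "dz": 10, "spin": 0, "grip": 50},
    {"dx": -7.7, "dy": -4, "dz": 10, "spin": 0, "grip": 50},
    {"dx": -7.7, "dy": -4, "dz": 10, "spin": 0, "grip": 50},
    {"dx": -7.7, "dy": -4, "dz": 10, "spin": 0, "grip": 50}
  ]
}}

```text
time_s: 10.52
tcp_pos: [0.6007, 0.1076, 0.2761]
eef_rot: [-179.9, -0.1, 173.1]
contact_force: [0.6, 0.1, -0.5]
gripper_width: 0.044
```

```bash
python3 - <<'E'
from h import *
import pickle
s=r.get_state(); print(s['time_s'],s['tcp_pos'],s['eef_rot'])
c=r.get_calibration('wrist');im=r.capture('wrist');pickle.dump((c,im),open('w4.pkl','wb'))
cv2.imwrite('pics/w4.png',cv2.resize(im[0:210,200:480],(800,600),interpolation=cv2.INTER_CUBIC))
E
```

```text
10.5167 [0.60074968 0.10755236 0.27611364] [-1.79924790e+02 -1.15953003e-01  1.73116825e+02]
```

View pics/w4.png

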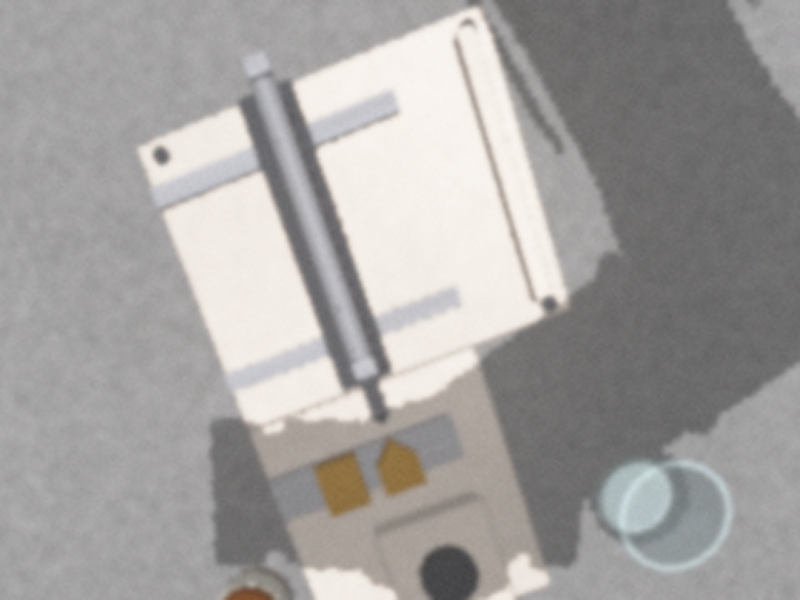

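The whole stand shows: plate corners at (137,147), (482,8), (567,306) and (250,430), pointer tip at (379,419) and arrow tip at (394,438).

```bash
cat > fit2.py <<'E'
from h import *
import pickle
from scipy.optimize import least_squares
from fit1 import S2W
c,im=pickle.load(open('w4.pkl','rb'))
obs=np.array([(379,419),(394,438),(257,65),(364,367),(137,147),(482,8),(567,306),(475,352),(250,430),(449,572)])*.35+[200,0]
def f(p):
    x,y,a,px,ax,ay=p
    P=[(px,87.5,44),(ax,ay,44),(px,-61,78),(px,61,78),(90,-70,8),(-80,-70,8),(-80,70,8),(-30,70,8),(90,70,8),(20,165,52)]
    return (proj(S2W(P,x,y,a),c)-obs).ravel()
s=least_squares(f,[.4767,.1322,-1.335,27,27,97],x_scale=[.01,.01,.1,10,10,10],loss='soft_l1')
if __name__=='__main__':
    print(s.x.round(4),np.degrees(s.x[2])); print(f(s.x).reshape(-1,2).round(1).tolist())
E
python3 fit2.py
```

```text
[ 0.477   0.1327 -1.338  25.5047 22.5416 94.9154] -76.66306106630093
[[1.2, 2.1], [0.0, -0.0], [-0.7, -1.4], [0.2, 1.4], [-0.9, -0.5], [0.4, -2.3], [1.7, 0.9], [-0.4, -2.3], [-1.0, 0.4], [0.2, 2.2]]
```

In this view the pointer looks about 3 mm off to the +x side, which disagrees with the close-ups. I go back above the pin for a closer check.

Call:
{"method": "servo_tool", "body": {
  "targets": [
    {"dx": 2, "dy": 1, "dz": -3, "spin": 0, "grip": 50},
    {"dx": 4, "dy": 2, "dz": -6, "spin": 0, "grip": 50},
    {"dx": 6, "dy": 3, "dz": -9, "spin": 0, "grip": 50},
    {"dx": 7.7, "dy": 4.1, "dz": -12.5, "spin": 0, "grip": 50},
    {"dx": 7.7, "dy": 4.1, "dz": -15.5, "spin": 0, "grip": 50},
    {"dx": 7.7, "dy": 4.1, "dz": -17, "spin": 0, "grip": 50},
    {"dx": 7.7, "dy": 4.1, "dz": -17, "spin": 0, "grip": 50},
    {"dx": 7.7, "dy": 4.1, "dz": -17, "spin": 0, "grip": 50},
    {"dx": 7.7, "dy": 4.1, "dz": -17, "spin": 0, "grip": 50},
    {"dx": 7.7, "dy": 4.1, "dz": -17, "spin": 0, "grip": 50}
  ]
}}

```text
time_s: 11.4
tcp_pos: [0.6789, 0.1489, 0.1097]
eef_rot: [179.9, 0.2, 173.1]
contact_force: [-0.1, 0.7, -0.3]
gripper_width: 0.0438
```

```bash
python3 - <<'E'
from h import *
import pickle
s=r.get_state(); print(s['time_s'],s['tcp_pos'],s['eef_rot'])
c=r.get_calibration('wrist');im=r.capture('wrist');pickle.dump((c,im),open('w5.pkl','wb'))
a=cv2.resize(im[30:230,240:440],(600,600),interpolation=cv2.INTER_CUBIC)
b=cv2.resize(pickle.load(open('w4.pkl','rb'))[1][135:180,315:365],(200,180),interpolation=cv2.INTER_CUBIC)
o=np.zeros((600,800,3),np.uint8);o[:,:600]=a;o[:180,600:]=b
cv2.imwrite('pics/w5.png',o)
E
```

```text
11.4 [0.67886762 0.14889997 0.10972904] [1.79914494e+02 1.61304411e-01 1.73122812e+02]
```

View pics/w5.png

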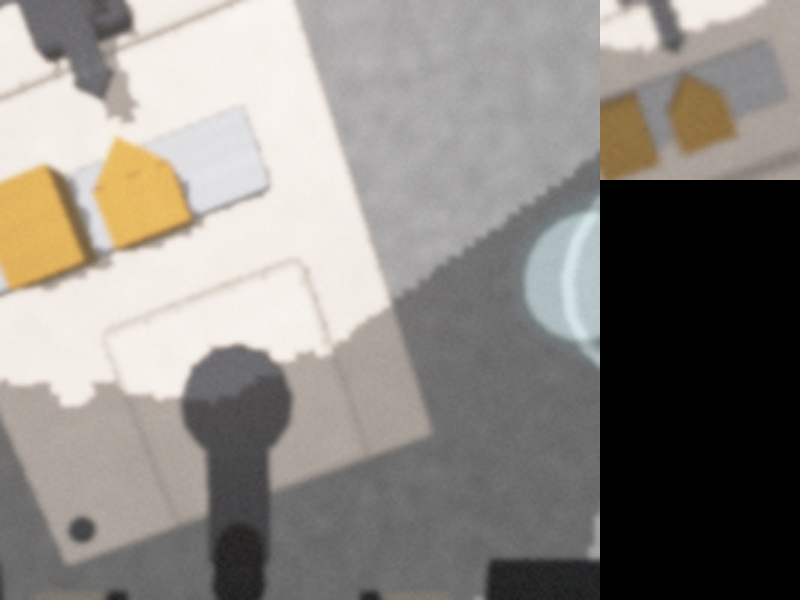

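```bash
python3 - <<'E'
from h import *
import pickle
c,_=pickle.load(open('w5.pkl','rb'))
g=lambda u,v,z=.044: ray((u/3+240,v/3+30),z,c)[:2]
P,A=g(104,99),g(119,137)
ang=lambda d:np.degrees(np.arctan2(d[1],d[0]))
print(P,A,'yaws',ang((g(120,249)+g(190,222))/2-A),ang(g(297,0,.008)-g(432,432,.008))+180,ang(g(70,565,.008)-g(432,432,.008))+90)
for a in (12.5,13.,13.5):
    x=np.array([np.sin(np.radians(a)),-np.cos(np.radians(a))]);print(a,(P-A)@x*1000)
H=g(237,398,.052);print('hub',H,'pin',g(240,560,.086),'wing corner',g(432,432,.008), 'other',g(70,565,.008))
E
```

```text
[0.56809024 0.12922754] [0.57668561 0.13142086] yaws 12.656046383952637 13.056100342275357 13.822600288993954
12.5 0.2809580784284557
13.0 0.20357485042693416
13.5 0.1261761194123805
hub [0.64018853 0.15170338] pin [0.67054833 0.14875181] wing corner [0.66302048 0.20719728] other [0.69104574 0.09329287]
```

The close view agrees: the pointer is on the mark within about 0.2 mm. The wide picture was in shadow and too coarse. Now to the white board.

Call:
{"method": "servo_tool", "body": {
  "targets": [
    {"dx": 0, "dy": -0.5, "dz": 3.5, "spin": 0, "grip": 100},
    {"dx": -0.8, "dy": -3, "dz": 6.5, "spin": 0, "grip": 100},
    {"dx": -1.8, "dy": -6.5, "dz": 8.5, "spin": 0, "grip": 100},
    {"dx": -3, "dy": -10.3, "dz": 9.5, "spin": 0, "grip": 100},
    {"dx": -4.2, "dy": -14.2, "dz": 10.5, "spin": 0.02, "grip": 100},
    {"dx": -5.4, "dy": -18, "dz": 11.5, "spin": 0.05, "grip": 100},
    {"dx": -6.6, "dy": -21.8, "dz": 12.5, "spin": 0.08, "grip": 100},
    {"dx": -7.8, "dy": -25.6, "dz": 13, "spin": 0.12, "grip": 100},
    {"dx": -9, "dy": -29.4, "dz": 13.5, "spin": 0.16, "grip": 100},
    {"dx": -10.2, "dy": -33.2, "dz": 14, "spin": 0.195, "grip": 100}
  ]
}}

```text
time_s: 12.28
tcp_pos: [0.5751, -0.1852, 0.25]
eef_rot: [-180.0, 0.2, -175.6]
contact_force: [1.1, -0.5, -0.6]
gripper_width: 0.0875
```

Call:
{"method": "servo_tool", "body": {
  "targets": [
    {"dx": -1.2, "dy": -3, "dz": 0, "spin": 0, "grip": 50},
    {"dx": -2.4, "dy": -5.5, "dz": 0, "spin": 0, "grip": 50},
    {"dx": -2.7, "dy": -6.7, "dz": 0, "spin": 0, "grip": 50},
    {"dx": -2.7, "dy": -6.7, "dz": 0, "spin": 0, "grip": 50},
    {"dx": -2.7, "dy": -6.7, "dz": 0, "spin": 0, "grip": 50},
    {"dx": -2.7, "dy": -6.7, "dz": 0, "spin": 0, "grip": 50},
    {"dx": -2.7, "dy": -6.7, "dz": 0, "spin": 0, "grip": 50},
    {"dx": -2.7, "dy": -6.7, "dz": 0, "spin": 0, "grip": 50},
    {"dx": -2.7, "dy": -6.7, "dz": 0, "spin": 0, "grip": 50},
    {"dx": -2.7, "dy": -6.7, "dz": 0, "spin": 0, "grip": 50}
  ]
}}

```text
time_s: 13.12
tcp_pos: [0.5491, -0.2498, 0.2475]
eef_rot: [180.0, -0.0, -175.7]
contact_force: [0.2, 0.6, 0.0]
gripper_width: 0.0437
```

```bash
python3 - <<'E'
from h import *
import pickle
s=r.get_state(); print(s['time_s'],s['tcp_pos'],s['eef_rot'],s['joints'])
c=r.get_calibration('wrist');im=r.capture('wrist');pickle.dump((c,im),open('w6.pkl','wb'))
cv2.imwrite('pics/w6.png',im)
for d in r.cut_out('board','wrist'):
    m=d['mask'].astype(np.uint8); q=cv2.minAreaRect(np.argwhere(m)[:,::-1].astype(np.float32)); b=cv2.boxPoints(q)
    W=np.array([ray(p,.008,c) for p in b]); print(round(d['p'],2),d['extent'],im[d['mask']].mean(0).round())
    print(' centre',W.mean(0).round(4),'sides',np.linalg.norm(W[1]-W[0]),np.linalg.norm(W[2]-W[1]),[np.degrees(np.arctan2(*(W[i+1]-W[i])[1::-1])).round(1) for i in (0,1)])
E
```

```text
13.1167 [ 0.54906075 -0.24980519  0.24747311] [ 1.79995332e+02 -7.66861177e-03 -1.75656499e+02] [-5.92643657e+00  1.31201375e+01 -6.96018112e+00 -3.43426211e-03
 -6.99280593e+01 -7.97288842e+01]
0.8 [281.5, 61.4, 356.1, 188.3] [223. 228. 227.]
 centre [ 0.4913 -0.2553  0.008 ] sides 0.08952030002455741 0.1627469022303878 [np.float64(97.5), np.float64(9.6)]
0.54 [259.4, 0.0, 271.1, 7.0] [ 86. 136.  75.]
 centre [ 0.3483 -0.3332  0.008 ] sides 0.011892759646997438 0.0052560980944792186 [np.float64(94.3), np.float64(1.8)]
0.26 [322.8, 276.5, 368.3, 300.9] [125. 182. 191.]
 centre [ 0.7175 -0.1975  0.008 ] sides 0.0416172246891655 0.06586942370793351 [np.float64(-176.8), np.float64(92.6)]
```

View pics/w6.png

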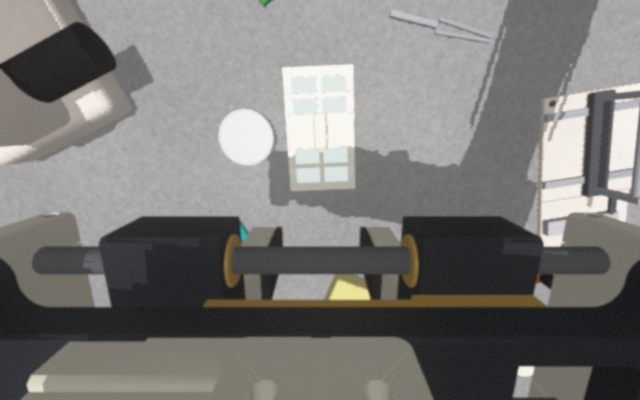

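The white board with the slides and the rib up is at (282..355, 65..190). The rib is at about (321,130) and the dish is beside it at (246,137). Only this one is white, so it is the board meant.

```bash
python3 - <<'E'
from h import *
import pickle
from scipy.optimize import least_squares
c,im=pickle.load(open('w6.pkl','rb'))
m=r.cut_out('board','wrist')[0]['mask'].astype(np.uint8)
h=cv2.convexHull(np.argwhere(m)[:,::-1].astype(np.int32))
for e in (4,6,8,10,12):
    q=cv2.approxPolyDP(h,e,True)[:,0]
    if len(q)==4: break
print(q.tolist())
L=np.array([(80,45,8),(80,-45,8),(-80,-45,8),(-80,45,8)])/1e3
def W(p,L): 
    cs,sn=np.cos(p[2]),np.sin(p[2]); return L@np.array([[cs,sn,0],[-sn,cs,0],[0,0,1]])+[p[0],p[1],0]
for obs in (q,np.array([(282,67),(353,65),(354,189),(291,190)])):
  def f(p):
    d=proj(W(p,L),c)[:,None]-np.asarray(obs,float)[None]; i=np.argmin((d**2).sum(2),1); return d[range(4),i].ravel()
  s=least_squares(f,[.49,-.255,.07],x_scale=[.01,.01,.05]); print(s.x.round(4),np.degrees(s.x[2]),s.fun.round(1))
print('rib', ray((321,130),.034,c))
E
```

```text
[[352, 188], [290, 188], [282, 67], [352, 64]]
[ 0.4911 -0.2569  0.1052] 6.028206140886822 [ 1.4  0.4 -1.6  2.4 -0.9 -1.4  1.1 -0.7]
[ 0.4922 -0.2555  0.1114] 6.381187034181098 [ 0.7  0.1 -1.2  1.4 -0.2 -0.1  0.7 -1. ]
rib [ 0.49024252 -0.25444084  0.034     ]
```

Call:
{"method": "servo_tool", "body": {
  "targets": [
    {"dx": -1, "dy": -0.1, "dz": -4, "spin": 0.033, "grip": 50},
    {"dx": -2.5, "dy": -0.3, "dz": -7.5, "spin": 0.033, "grip": 50},
    {"dx": -4.5, "dy": -0.5, "dz": -11, "spin": 0.033, "grip": 50},
    {"dx": -5.75, "dy": -0.6, "dz": -14.5, "spin": 0.033, "grip": 50},
    {"dx": -5.75, "dy": -0.6, "dz": -18, "spin": 0.033, "grip": 50},
    {"dx": -5.75, "dy": -0.6, "dz": -20, "spin": 0.033, "grip": 50},
    {"dx": -5.75, "dy": -0.6, "dz": -21.5, "spin": 0.033, "grip": 50},
    {"dx": -5.75, "dy": -0.6, "dz": -22.5, "spin": 0.033, "grip": 50},
    {"dx": -5.75, "dy": -0.6, "dz": -23, "spin": 0.033, "grip": 50},
    {"dx": -5.75, "dy": -0.6, "dz": -23, "spin": 0.033, "grip": 50}
  ]
}}

```text
time_s: 14.1
tcp_pos: [0.491, -0.2564, 0.0168]
eef_rot: [180.0, -0.1, -173.8]
contact_force: [0.4, 0.3, 0.6]
gripper_width: 0.0439
```

Call:
{"method": "servo_tool", "body": {
  "targets": [
    {"dx": 0, "dy": 0, "dz": 0, "spin": 0, "grip": 10},
    {"dx": 0, "dy": 0, "dz": 0, "spin": 0, "grip": 10},
    {"dx": 0, "dy": 0, "dz": 0, "spin": 0, "grip": 10},
    {"dx": 0, "dy": 0, "dz": 0, "spin": 0, "grip": 10},
    {"dx": 0, "dy": 0, "dz": 0, "spin": 0, "grip": 10},
    {"dx": 0, "dy": 0, "dz": 0, "spin": 0, "grip": 10},
    {"dx": 0, "dy": 0, "dz": 0, "spin": 0, "grip": 10},
    {"dx": 0, "dy": 0, "dz": 0.5, "spin": 0, "grip": 10},
    {"dx": 0, "dy": 0, "dz": 1.5, "spin": 0, "grip": 10},
    {"dx": 0, "dy": 0, "dz": 3, "spin": 0, "grip": 10}
  ],
  "squeeze": 20
}}

```text
time_s: 14.93
tcp_pos: [0.4901, -0.2562, 0.0471]
eef_rot: [179.9, -0.2, -173.8]
contact_force: [-0.5, 0.6, -1.0]
gripper_width: 0.0158
```

Call:
{"method": "servo_tool", "body": {
  "targets": [
    {"dx": 0, "dy": 0, "dz": 3.5, "spin": 0.1, "grip": 10},
    {"dx": 0, "dy": 1.5, "dz": 6.5, "spin": 0.21, "grip": 10},
    {"dx": 0, "dy": 4.5, "dz": 8.5, "spin": 0.33, "grip": 10},
    {"dx": 0, "dy": 7.5, "dz": 9, "spin": 0.45, "grip": 10},
    {"dx": 0, "dy": 10.5, "dz": 9, "spin": 0.57, "grip": 10},
    {"dx": 0, "dy": 13.5, "dz": 9, "spin": 0.69, "grip": 10},
    {"dx": 0, "dy": 16.5, "dz": 9, "spin": 0.81, "grip": 10},
    {"dx": 0, "dy": 19.5, "dz": 9, "spin": 0.93, "grip": 10},
    {"dx": 0, "dy": 22.5, "dz": 9, "spin": 1.05, "grip": 10},
    {"dx": 0, "dy": 25.5, "dz": 9, "spin": 1.17, "grip": 10}
  ]
}}

```text
time_s: 15.77
tcp_pos: [0.4909, -0.0001, 0.1383]
eef_rot: [-180.0, 0.0, -106.5]
contact_force: [0.7, 0.0, -1.4]
gripper_width: 0.0159
```

Call:
{"method": "servo_tool", "body": {
  "targets": [
    {"dx": -0.3, "dy": 2.5, "dz": 0, "spin": 0.12, "grip": 10},
    {"dx": -0.6, "dy": 5, "dz": 0, "spin": 0.24, "grip": 10},
    {"dx": -0.9, "dy": 7.5, "dz": 0, "spin": 0.36, "grip": 10},
    {"dx": -1.2, "dy": 10, "dz": 0, "spin": 0.46, "grip": 10},
    {"dx": -1.5, "dy": 12.3, "dz": 0, "spin": 0.521, "grip": 10},
    {"dx": -1.5, "dy": 13.9, "dz": 0, "spin": 0.521, "grip": 10},
    {"dx": -1.5, "dy": 13.9, "dz": 0, "spin": 0.521, "grip": 10},
    {"dx": -1.5, "dy": 13.9, "dz": 0, "spin": 0.521, "grip": 10},
    {"dx": -1.5, "dy": 13.9, "dz": 0, "spin": 0.521, "grip": 10},
    {"dx": -1.5, "dy": 13.9, "dz": 0, "spin": 0.521, "grip": 10}
  ]
}}

```text
time_s: 16.6
tcp_pos: [0.4761, 0.1368, 0.1377]
eef_rot: [180.0, -0.0, -77.0]
contact_force: [-0.0, -0.1, -2.0]
gripper_width: 0.0157
```

```bash
python3 - <<'E'
from h import *
s=r.get_state(); print(s['time_s'],s['tcp_pos'],s['eef_rot'],s['contact_force'],s['moment'],s['gripper_width'])
O=np.array([.476,.1333]);xs=np.array([.2267,-.974]);ys=np.array([.974,.2267])
d=s['tcp_pos'][:2]-O;print('stand xy',d@xs*1e3,d@ys*1e3)
for n in ('scene','wrist'):
    im=r.capture(n);cv2.imwrite(f'pics/hold_{n}.png',im);c=r.get_calibration(n)
    print(n,[(round(d['p'],2),d['extent'],im[d['mask']].mean(0).round().tolist()) for d in r.cut_out('board',n)][:3])
E
```

```text
16.6 [0.47609746 0.13680524 0.13770238] [ 1.79988940e+02 -8.48933369e-04 -7.69879815e+01] [-0.046315   -0.14239198 -2.00784412] [0.00273565 0.15122025 0.01914286] 0.01569031851309128
stand xy -3.39201118872539 0.8895668317452561
scene [(0.8, [154.1, 164.4, 212.1, 203.1], [66.0, 123.0, 51.0]), (0.76, [315.0, 163.8, 380.3, 191.8], [150.0, 156.0, 157.0]), (0.62, [112.0, 279.3, 193.1, 348.2], [132.0, 136.0, 37.0])]
wrist [(0.86, [238.9, 98.2, 404.9, 298.3], [195.0, 202.0, 199.0]), (0.54, [104.8, 274.9, 163.8, 312.1], [139.0, 137.0, 130.0])]
```

```bash
python3 - <<'E'
from h import *
O=np.array([.476,.1333]);xs=np.array([.2267,-.974]);ys=np.array([.974,.2267])
s=r.get_state(); C=s['tcp_pos']
for n in ('wrist','scene'):
    im=r.capture(n);c=r.get_calibration(n)
    d=[d for d in r.cut_out('board',n) if im[d['mask']].mean(0).min()>120 and d['extent'][0]>200][0]
    m=d['mask'].astype(np.uint8);h=cv2.convexHull(np.argwhere(m)[:,::-1].astype(np.int32))
    print(n,'mask',cv2.approxPolyDP(h,4,True)[:,0].tolist())
    for off in (-4,0,4):
      for t in (-10,0,10):
        ct,st=np.cos(np.radians(t)),np.sin(np.radians(t))
        P=[]
        for bx,by in ((80,45),(80,-45),(-80,-45),(-80,45)):
            bz=-17.5 # top face relative to pivot
            X=(off+bx)*ct-bz*st; Z=(off+bx)*st+bz*ct
            P.append(np.r_[C[:2]+X/1e3*xs+by/1e3*ys, C[2]+.0085+Z/1e3])
        if off==0 or t==0: print(off,t,proj(P,c).round(0).tolist())
E
```

```text
wrist mask [[400, 99], [394, 214], [336, 298], [305, 298], [247, 214], [239, 101]]
-4 0 [[237.0, 106.0], [403.0, 106.0], [387.0, 353.0], [254.0, 354.0]]
0 -10 [[243.0, 108.0], [396.0, 108.0], [392.0, 368.0], [249.0, 368.0]]
0 0 [[236.0, 99.0], [403.0, 98.0], [387.0, 348.0], [254.0, 349.0]]
0 10 [[228.0, 92.0], [411.0, 92.0], [383.0, 329.0], [257.0, 329.0]]
4 0 [[235.0, 91.0], [404.0, 90.0], [387.0, 343.0], [253.0, 344.0]]
scene mask [[381, 174], [330, 192], [315, 172], [339, 164], [376, 167]]
-4 0 [[331.0, 190.0], [315.0, 170.0], [366.0, 152.0], [384.0, 171.0]]
0 -10 [[331.0, 194.0], [315.0, 174.0], [366.0, 149.0], [384.0, 167.0]]
0 0 [[330.0, 190.0], [314.0, 170.0], [365.0, 153.0], [382.0, 171.0]]
0 10 [[330.0, 187.0], [313.0, 166.0], [363.0, 157.0], [381.0, 176.0]]
4 0 [[329.0, 191.0], [313.0, 171.0], [364.0, 153.0], [381.0, 172.0]]
```

The board hangs level and is centred in the grip. Now I lower it onto the bar with a soft squeeze, so that it pivots in the jaws.

Call:
{"method": "servo_tool", "body": {
  "targets": [
    {"dx": -0.13, "dy": 0.14, "dz": -1.5, "spin": 0, "grip": 10},
    {"dx": -0.13, "dy": 0.14, "dz": -3, "spin": 0, "grip": 10},
    {"dx": -0.13, "dy": 0.14, "dz": -4, "spin": 0, "grip": 10},
    {"dx": -0.13, "dy": 0.14, "dz": -4.3, "spin": 0, "grip": 10},
    {"dx": -0.13, "dy": 0.14, "dz": -4.5, "spin": 0, "grip": 10},
    {"dx": -0.13, "dy": 0.14, "dz": -4.7, "spin": 0, "grip": 10},
    {"dx": -0.13, "dy": 0.14, "dz": -4.9, "spin": 0, "grip": 10},
    {"dx": -0.13, "dy": 0.14, "dz": -5.1, "spin": 0, "grip": 10},
    {"dx": -0.13, "dy": 0.14, "dz": -5.2, "spin": 0, "grip": 10},
    {"dx": -0.13, "dy": 0.14, "dz": -5.2, "spin": 0, "grip": 10}
  ],
  "squeeze": 10
}}

```text
time_s: 17.83
tcp_pos: [0.4759, 0.14, 0.0862]
eef_rot: [-179.9, 0.1, -76.9]
contact_force: [-1.7, 3.1, 1.6]
gripper_width: 0.0159
```

```bash
cat > est.py <<'E'
from h import *
from scipy.optimize import least_squares
O=np.array([.476,.1333]);xs=np.array([.2267,-.974]);ys=np.array([.974,.2267])
def edge_pts(ex,ez,t,L,by0=0):
    t=np.radians(t);out=[]
    for bx,by in ((160,45),(160,-45),(0,-45),(0,45)):
        X=ex+bx*np.cos(t)-8*np.sin(t);Z=ez+bx*np.sin(t)+8*np.cos(t)
        out.append(np.r_[O+X/1e3*xs+(by+by0)/1e3*ys,Z/1e3])
    return np.array(out)
def state():
    s=r.get_state();d=s['tcp_pos'][:2]-O
    print(round(s['time_s'],2),'TCP stand',(d@xs*1e3).round(1),(d@ys*1e3).round(1),(s['tcp_pos'][2]*1e3).round(1),'F',s['contact_force'].round(1),'w',round(s['gripper_width'],4),'yaw',s['eef_rot'][2].round(1))
def masks(tag):
    for n in ('wrist','scene'):
        im=r.capture(n);cv2.imwrite(f'pics/{tag}_{n}.png',im)
        for d in r.cut_out('board',n):
            if im[d['mask']].mean(0).min()>110 and d['extent'][0]>200:
                h=cv2.convexHull(np.argwhere(d['mask'])[:,::-1].astype(np.int32))
                print(n,round(d['p'],2),d['extent'],cv2.approxPolyDP(h,3,True)[:,0].tolist())
        c=r.get_calibration(n)
        for ex,ez,t in ((-88,75,0),(-65,35,25),(-56,19,35),(-61,8,38.5)): print(' model',ex,ez,t,proj(edge_pts(ex,ez,t,0),c).round().tolist())
E
python3 -c "
from est import *
state();masks('d1')"
```

```text
17.83 TCP stand -6.6 1.4 86.2 F [-1.7  3.1  1.6] w 0.0159 yaw -76.9
wrist 0.88 [229.9, 92.1, 411.7, 296.9] [[409, 93], [412, 99], [396, 213], [336, 298], [304, 298], [246, 214], [231, 95]]
 model -88 75 0 [[236.0, 101.0], [409.0, 101.0], [391.0, 357.0], [254.0, 357.0]]
 model -65 35 25 [[218.0, 85.0], [428.0, 85.0], [380.0, 295.0], [264.0, 295.0]]
 model -56 19 35 [[213.0, 99.0], [433.0, 99.0], [377.0, 275.0], [267.0, 275.0]]
 model -61 8 38.5 [[218.0, 127.0], [427.0, 127.0], [374.0, 275.0], [270.0, 274.0]]
scene 0.94 [315.6, 177.1, 376.3, 200.2] [[377, 191], [330, 200], [316, 182], [341, 178], [372, 185]]
 model -88 75 0 [[331.0, 202.0], [315.0, 182.0], [365.0, 165.0], [382.0, 183.0]]
 model -65 35 25 [[330.0, 196.0], [314.0, 175.0], [358.0, 178.0], [375.0, 196.0]]
 model -56 19 35 [[332.0, 193.0], [316.0, 173.0], [356.0, 183.0], [372.0, 202.0]]
 model -61 8 38.5 [[336.0, 192.0], [319.0, 172.0], [357.0, 185.0], [373.0, 204.0]]
```

The tilt is about 12°, which matches the model. I carry on down, and when the edge is below the lip's top but clear of it I shift towards the lip.

Call:
{"method": "servo_tool", "body": {
  "targets": [
    {"dx": 0.02, "dy": -0.08, "dz": -0.1, "spin": 0, "grip": 10},
    {"dx": 0.04, "dy": -0.16, "dz": -0.2, "spin": 0, "grip": 10},
    {"dx": 0.04, "dy": -0.16, "dz": -0.35, "spin": 0, "grip": 10},
    {"dx": 0.04, "dy": -0.16, "dz": -0.5, "spin": 0, "grip": 10},
    {"dx": 0.04, "dy": -0.16, "dz": -0.65, "spin": 0, "grip": 10},
    {"dx": 0.04, "dy": -0.16, "dz": -0.8, "spin": 0, "grip": 10},
    {"dx": 0.04, "dy": -0.16, "dz": -0.9, "spin": 0, "grip": 10},
    {"dx": 0.04, "dy": -0.16, "dz": -0.9, "spin": 0, "grip": 10},
    {"dx": 0.04, "dy": -0.16, "dz": -0.9, "spin": 0, "grip": 10},
    {"dx": 0.04, "dy": -0.16, "dz": -0.9, "spin": 0, "grip": 10}
  ]
}}

```text
time_s: 18.87
tcp_pos: [0.4763, 0.1385, 0.0771]
eef_rot: [-179.9, 0.1, -76.9]
contact_force: [-0.2, 7.0, 2.1]
gripper_width: 0.0157
```

```bash
python3 -c "
from est import *
state();masks('d2')"
```

```text
18.87 TCP stand -5.0 1.5 77.1 F [-0.2  7.   2.1] w 0.0157 yaw -76.9
 model -88 75 0 [[231.0, 103.0], [414.0, 102.0], [394.0, 370.0], [251.0, 370.0]]
 model -65 35 25 [[210.0, 86.0], [436.0, 86.0], [383.0, 304.0], [262.0, 304.0]]
 model -56 19 35 [[204.0, 101.0], [442.0, 100.0], [379.0, 283.0], [266.0, 283.0]]
 model -61 8 38.5 [[211.0, 131.0], [435.0, 131.0], [376.0, 281.0], [268.0, 281.0]]
scene 0.61 [316.2, 176.6, 375.7, 200.9] [[374, 199], [331, 198], [316, 177], [344, 180], [365, 188]]
 model -88 75 0 [[331.0, 202.0], [315.0, 182.0], [365.0, 165.0], [382.0, 183.0]]
 model -65 35 25 [[330.0, 196.0], [314.0, 175.0], [358.0, 178.0], [375.0, 196.0]]
 model -56 19 35 [[332.0, 193.0], [316.0, 173.0], [356.0, 183.0], [372.0, 202.0]]
 model -61 8 38.5 [[336.0, 192.0], [319.0, 172.0], [357.0, 185.0], [373.0, 204.0]]
```

```bash
cat >> est.py <<'E'
def fit(p3,bias=(0,0)):
    c=r.get_calibration('scene');o=np.array(p3,float)-bias
    f=lambda p:(proj(edge_pts(p[0],p[1],p[2],0,p[3])[[0,1,3]],c)-o).ravel()
    s=least_squares(f,[-62,25,25,0],x_scale=[5,5,5,5]);return s.x.round(1),s.fun.round(1)
E
python3 -c "
from est import *
print(fit([(330,192),(315,172),(381,174)]))   # hold: truth ex -83.5 ez 120.7 t 0 
print(fit([(330,200),(316,182),(377,191)]))
print(fit([(331,198),(316,177),(374,199)]))
"
```

```text
(array([-98.8,  85.6,   1. , -24.4]), array([ 0.4, -0.2, -0.3,  0.2, -0. , -0. ]))
(array([-115.5,  -14.8,   11.4,  -59.6]), array([ 0.6,  0.4, -0.3, -0.4, -0.3, -0.1]))
(array([-82. ,  -4.7,  26.5, -25.5]), array([ 0.2, -0.8, -0.4,  0.7,  0.2,  0.1]))
```

Call:
{"method": "servo_tool", "body": {
  "targets": [
    {"dx": 0.03, "dy": -0.12, "dz": 0, "spin": 0, "grip": 10},
    {"dx": 0.06, "dy": -0.25, "dz": 0, "spin": 0, "grip": 10},
    {"dx": 0.09, "dy": -0.37, "dz": 0, "spin": 0, "grip": 10},
    {"dx": 0.11, "dy": -0.49, "dz": 0, "spin": 0, "grip": 10},
    {"dx": 0.11, "dy": -0.49, "dz": -0.1, "spin": 0, "grip": 10},
    {"dx": 0.11, "dy": -0.49, "dz": -0.2, "spin": 0, "grip": 10},
    {"dx": 0.11, "dy": -0.49, "dz": -0.3, "spin": 0, "grip": 10},
    {"dx": 0.11, "dy": -0.49, "dz": -0.3, "spin": 0, "grip": 10},
    {"dx": 0.11, "dy": -0.49, "dz": -0.3, "spin": 0, "grip": 10},
    {"dx": 0.11, "dy": -0.49, "dz": -0.3, "spin": 0, "grip": 10}
  ]
}}

```text
time_s: 19.9
tcp_pos: [0.4779, 0.1336, 0.075]
eef_rot: [-179.8, 0.1, -76.9]
contact_force: [-3.0, 4.6, 10.5]
gripper_width: 0.0161
```

```bash
python3 -c "
from est import *
state();masks('d3')"
```

```text
19.9 TCP stand 0.1 1.9 75.0 F [-3.   4.6 10.5] w 0.0161 yaw -76.9
wrist 0.81 [210.3, 107.8, 431.3, 299.9] [[337, 298], [305, 298], [239, 213], [211, 119], [214, 109], [428, 110], [431, 118], [403, 211]]
 model -88 75 0 [[232.0, 113.0], [416.0, 113.0], [395.0, 380.0], [251.0, 379.0]]
 model -65 35 25 [[211.0, 99.0], [438.0, 99.0], [384.0, 312.0], [262.0, 312.0]]
 model -56 19 35 [[205.0, 115.0], [444.0, 115.0], [380.0, 290.0], [266.0, 290.0]]
 model -61 8 38.5 [[211.0, 144.0], [437.0, 144.0], [377.0, 288.0], [269.0, 288.0]]
scene 0.96 [314.4, 174.4, 374.7, 204.8] [[373, 200], [332, 197], [316, 176], [335, 178], [364, 189]]
 model -88 75 0 [[331.0, 202.0], [315.0, 182.0], [365.0, 165.0], [382.0, 183.0]]
 model -65 35 25 [[330.0, 196.0], [314.0, 175.0], [358.0, 178.0], [375.0, 196.0]]
 model -56 19 35 [[332.0, 193.0], [316.0, 173.0], [356.0, 183.0], [372.0, 202.0]]
 model -61 8 38.5 [[336.0, 192.0], [319.0, 172.0], [357.0, 185.0], [373.0, 204.0]]
```

The board's tilt lags at about 29°, because the fingertips are bearing on its face. The board's centre of mass is on the lip side of the bar. If I ease the jaws just off the rib, keeping it caged, the lip end should swing down.

Call:
{"method": "servo_tool", "body": {
  "targets": [
    {"dx": 0, "dy": 0, "dz": 0, "spin": 0, "grip": 19},
    {"dx": 0, "dy": 0, "dz": 0, "spin": 0, "grip": 20},
    {"dx": 0, "dy": 0, "dz": 0, "spin": 0, "grip": 20},
    {"dx": 0, "dy": 0, "dz": 0, "spin": 0, "grip": 20},
    {"dx": 0, "dy": 0, "dz": 0, "spin": 0, "grip": 20},
    {"dx": 0, "dy": 0, "dz": 0, "spin": 0, "grip": 20},
    {"dx": 0, "dy": 0, "dz": 0, "spin": 0, "grip": 20},
    {"dx": 0, "dy": 0, "dz": 0, "spin": 0, "grip": 20},
    {"dx": 0, "dy": 0, "dz": 0, "spin": 0, "grip": 20},
    {"dx": 0, "dy": 0, "dz": 0, "spin": 0, "grip": 20}
  ]
}}

```text
time_s: 20.93
tcp_pos: [0.4777, 0.1333, 0.0746]
eef_rot: [-179.8, 0.0, -76.9]
contact_force: [-0.8, 4.5, 8.9]
gripper_width: 0.0174
```

```bash
python3 -c "
from est import *
state();masks('d4')"
```

```text
20.93 TCP stand 0.4 1.7 74.6 F [-0.8  4.5  8.9] w 0.0174 yaw -76.9
wrist 0.94 [211.4, 109.1, 431.2, 298.5] [[338, 297], [303, 298], [239, 214], [210, 121], [212, 110], [332, 108], [428, 112], [427, 133], [402, 213]]
 model -88 75 0 [[231.0, 114.0], [415.0, 114.0], [395.0, 381.0], [251.0, 380.0]]
 model -65 35 25 [[210.0, 100.0], [437.0, 99.0], [383.0, 312.0], [262.0, 312.0]]
 model -56 19 35 [[204.0, 115.0], [443.0, 115.0], [379.0, 291.0], [266.0, 290.0]]
 model -61 8 38.5 [[210.0, 145.0], [437.0, 145.0], [377.0, 289.0], [268.0, 289.0]]
scene 0.75 [315.3, 175.3, 373.6, 201.4] [[372, 200], [331, 197], [317, 177], [362, 189]]
 model -88 75 0 [[331.0, 202.0], [315.0, 182.0], [365.0, 165.0], [382.0, 183.0]]
 model -65 35 25 [[330.0, 196.0], [314.0, 175.0], [358.0, 178.0], [375.0, 196.0]]
 model -56 19 35 [[332.0, 193.0], [316.0, 173.0], [356.0, 183.0], [372.0, 202.0]]
 model -61 8 38.5 [[336.0, 192.0], [319.0, 172.0], [357.0, 185.0], [373.0, 204.0]]
```

The force stays at 9 N with the jaws open and the tilt fits 29.5°, so the lower edge is sitting on top of the lip. The board has slid about 10 mm in the jaws. I will re-centre on the rib, grip it at this tilt, lift it, move it inward and lower it again.

Call:
{"method": "servo_tool", "body": {
  "targets": [
    {"dx": 0, "dy": 0, "dz": 0.2, "spin": 0, "grip": 22},
    {"dx": 0, "dy": 0, "dz": 0.4, "spin": 0, "grip": 22},
    {"dx": -0.08, "dy": 0.34, "dz": 0.4, "spin": 0, "grip": 22},
    {"dx": -0.16, "dy": 0.67, "dz": 0.4, "spin": 0, "grip": 22},
    {"dx": -0.24, "dy": 1.01, "dz": 0.35, "spin": 0, "grip": 22},
    {"dx": -0.24, "dy": 1.01, "dz": 0.35, "spin": 0, "grip": 22},
    {"dx": -0.24, "dy": 1.01, "dz": 0.35, "spin": 0, "grip": 22},
    {"dx": -0.24, "dy": 1.01, "dz": 0.35, "spin": 0, "grip": 22},
    {"dx": -0.24, "dy": 1.01, "dz": 0.35, "spin": 0, "grip": 22},
    {"dx": -0.24, "dy": 1.01, "dz": 0.35, "spin": 0, "grip": 22}
  ]
}}

```text
time_s: 21.97
tcp_pos: [0.474, 0.1424, 0.077]
eef_rot: [180.0, -0.0, -76.9]
contact_force: [0.1, -0.9, 0.1]
gripper_width: 0.0194
```

```bash
python3 -c "
from est import *
state();masks('d5')"
```

```text
21.97 TCP stand -9.4 0.2 77.0 F [ 0.1 -0.9  0.1] w 0.0194 yaw -76.9
 model -88 75 0 [[228.0, 93.0], [412.0, 93.0], [393.0, 364.0], [248.0, 365.0]]
 model -65 35 25 [[206.0, 74.0], [433.0, 74.0], [381.0, 299.0], [260.0, 299.0]]
 model -56 19 35 [[200.0, 89.0], [439.0, 88.0], [377.0, 278.0], [264.0, 278.0]]
 model -61 8 38.5 [[206.0, 120.0], [433.0, 119.0], [375.0, 277.0], [266.0, 277.0]]
scene 0.62 [315.9, 177.0, 372.5, 200.7] [[372, 201], [331, 197], [316, 177], [345, 179], [364, 190]]
 model -88 75 0 [[331.0, 202.0], [315.0, 182.0], [365.0, 165.0], [382.0, 183.0]]
 model -65 35 25 [[330.0, 196.0], [314.0, 175.0], [358.0, 178.0], [375.0, 196.0]]
 model -56 19 35 [[332.0, 193.0], [316.0, 173.0], [356.0, 183.0], [372.0, 202.0]]
 model -61 8 38.5 [[336.0, 192.0], [319.0, 172.0], [357.0, 185.0], [373.0, 204.0]]
```

No contact force now and the board is steady, so it does rest on the lip's top and the bar. I grip, lift 12 mm and move 9 mm towards +x.

Call:
{"method": "servo_tool", "body": {
  "targets": [
    {"dx": 0, "dy": 0, "dz": 0, "spin": 0, "grip": 10},
    {"dx": 0, "dy": 0, "dz": 0, "spin": 0, "grip": 10},
    {"dx": 0, "dy": 0, "dz": 0, "spin": 0, "grip": 10},
    {"dx": 0, "dy": 0, "dz": 0, "spin": 0, "grip": 10},
    {"dx": 0, "dy": 0, "dz": 0.4, "spin": 0, "grip": 10},
    {"dx": 0, "dy": 0, "dz": 0.8, "spin": 0, "grip": 10},
    {"dx": 0, "dy": 0, "dz": 1.2, "spin": 0, "grip": 10},
    {"dx": 0.1, "dy": -0.44, "dz": 1.2, "spin": 0, "grip": 10},
    {"dx": 0.2, "dy": -0.88, "dz": 1.2, "spin": 0, "grip": 10},
    {"dx": 0.2, "dy": -0.88, "dz": 1.2, "spin": 0, "grip": 10}
  ],
  "squeeze": 20
}}

```text
time_s: 23.0
tcp_pos: [0.4759, 0.1329, 0.089]
eef_rot: [180.0, -0.0, -77.0]
contact_force: [-0.7, -0.5, -1.0]
gripper_width: 0.0159
```

```bash
python3 -c "
from est import *
state();masks('d6')"
```

```text
23.0 TCP stand 0.3 -0.1 89.0 F [-0.7 -0.5 -1. ] w 0.0159 yaw -77.0
wrist 0.97 [209.9, 85.6, 433.0, 287.8] [[428, 88], [431, 95], [397, 215], [336, 287], [306, 287], [244, 214], [211, 99], [212, 89], [217, 85]]
 model -88 75 0 [[235.0, 114.0], [404.0, 114.0], [387.0, 362.0], [253.0, 362.0]]
 model -65 35 25 [[218.0, 101.0], [421.0, 101.0], [377.0, 301.0], [263.0, 301.0]]
 model -56 19 35 [[213.0, 115.0], [426.0, 115.0], [374.0, 281.0], [267.0, 281.0]]
 model -61 8 38.5 [[218.0, 142.0], [421.0, 141.0], [372.0, 279.0], [269.0, 280.0]]
scene 0.7 [310.9, 172.4, 371.0, 199.4] [[369, 198], [327, 193], [312, 175], [342, 177], [361, 187]]
scene 0.66 [310.3, 191.4, 391.6, 264.4] [[391, 248], [354, 264], [308, 200], [323, 192], [374, 202]]
 model -88 75 0 [[331.0, 202.0], [315.0, 182.0], [365.0, 165.0], [382.0, 183.0]]
 model -65 35 25 [[330.0, 196.0], [314.0, 175.0], [358.0, 178.0], [375.0, 196.0]]
 model -56 19 35 [[332.0, 193.0], [316.0, 173.0], [356.0, 183.0], [372.0, 202.0]]
 model -61 8 38.5 [[336.0, 192.0], [319.0, 172.0], [357.0, 185.0], [373.0, 204.0]]
```

```bash
python3 -c "
from est import *
c=r.get_calibration('wrist')
for ex,ez,t in ((-58.5,34,29.5),(-50,34,29.5),(-54,37,28),(-54,34,32),(-62,34,28)):
    P=edge_pts(ex,ez,t,0); t_=np.radians(t); U=P[:2]-8e-3*np.array([*(-np.sin(t_)*xs),np.cos(t_)])
    print(ex,ez,t,'top',proj(P,c)[:2].round().tolist(),'under',proj(U,c).round().tolist())
"
```

```text
-58.5 34 29.5 top [[210.0, 98.0], [429.0, 98.0]] under [[215.0, 90.0], [424.0, 90.0]]
-50 34 29.5 top [[208.0, 76.0], [431.0, 76.0]] under [[213.0, 69.0], [426.0, 68.0]]
-54 37 28 top [[208.0, 81.0], [430.0, 81.0]] under [[214.0, 74.0], [425.0, 74.0]]
-54 34 32 top [[204.0, 95.0], [435.0, 95.0]] under [[209.0, 86.0], [430.0, 86.0]]
-62 34 28 top [[213.0, 102.0], [426.0, 102.0]] under [[218.0, 94.0], [421.0, 94.0]]
```

Call:
{"method": "servo_tool", "body": {
  "targets": [
    {"dx": 0, "dy": 0, "dz": -0.2, "spin": 0, "grip": 10},
    {"dx": 0, "dy": 0, "dz": -0.4, "spin": 0, "grip": 10},
    {"dx": 0, "dy": 0, "dz": -0.6, "spin": 0, "grip": 10},
    {"dx": -0.02, "dy": 0.09, "dz": -0.7, "spin": 0, "grip": 10},
    {"dx": -0.04, "dy": 0.18, "dz": -0.8, "spin": 0, "grip": 10},
    {"dx": -0.06, "dy": 0.26, "dz": -0.9, "spin": 0, "grip": 10},
    {"dx": -0.08, "dy": 0.35, "dz": -1, "spin": 0, "grip": 10},
    {"dx": -0.1, "dy": 0.44, "dz": -1.1, "spin": 0, "grip": 10},
    {"dx": -0.1, "dy": 0.44, "dz": -1.1, "spin": 0, "grip": 10},
    {"dx": -0.1, "dy": 0.44, "dz": -1.1, "spin": 0, "grip": 10}
  ],
  "squeeze": 10
}}

```text
time_s: 24.03
tcp_pos: [0.4754, 0.1386, 0.0782]
eef_rot: [-179.9, 0.0, -76.9]
contact_force: [-0.6, 1.5, 1.9]
gripper_width: 0.0159
```

```bash
cat >> est.py <<'E'
def wfit():
    "scan pose (edge x,z,tilt) against the wrist and scene masks of the visible upper part"
    ims={}
    for n in ('wrist','scene'):
        im=r.capture(n)
        D=[d for d in r.cut_out('board',n) if im[d['mask']].mean(0).min()>110 and d['extent'][0]>200 and d['p']>.5]
        if D: h=cv2.convexHull(np.argwhere(D[0]['mask'])[:,::-1].astype(np.int32)); q=cv2.approxPolyDP(h,2.5,True)[:,0].astype(float); print(n,D[0]['extent'],q.astype(int).tolist()); ims[n]=(r.get_calibration(n),q)
    return ims
E
python3 -c "
from est import *
state();wfit()
c=r.get_calibration('wrist')
for ex,ez,t in ((-56,19,35),(-58,26,30.5),(-62,22,32),(-52,15,37)):
    P=edge_pts(ex,ez,t,0); t_=np.radians(t); U=P[:2]-8e-3*np.array([*(-np.sin(t_)*xs),np.cos(t_)])
    print(ex,ez,t,'top',proj(P,c)[:2].round().tolist(),'under',proj(U,c).round().tolist(),'scene',proj(P,r.get_calibration('scene')).round().tolist())
"
```

```text
24.03 TCP stand -5.3 0.7 78.2 F [-0.6  1.5  1.9] w 0.0159 yaw -76.9
wrist [203.9, 85.6, 433.8, 279.2] [[434, 100], [398, 213], [334, 280], [307, 279], [243, 213], [207, 95], [212, 88], [415, 87], [429, 89]]
scene [316.0, 176.5, 369.2, 203.7] [[370, 202], [332, 196], [317, 177], [343, 177], [362, 190]]
-56 19 35 top [[203.0, 100.0], [438.0, 100.0]] under [[209.0, 89.0], [433.0, 89.0]] scene [[332.0, 193.0], [316.0, 173.0], [356.0, 183.0], [372.0, 202.0]]
-58 26 30.5 top [[205.0, 86.0], [436.0, 86.0]] under [[211.0, 78.0], [431.0, 78.0]] scene [[330.0, 194.0], [314.0, 174.0], [356.0, 181.0], [373.0, 200.0]]
-62 22 32 top [[207.0, 104.0], [434.0, 103.0]] under [[213.0, 94.0], [429.0, 94.0]] scene [[332.0, 194.0], [316.0, 174.0], [357.0, 181.0], [374.0, 200.0]]
-52 15 37 top [[203.0, 99.0], [439.0, 98.0]] under [[208.0, 87.0], [434.0, 87.0]] scene [[332.0, 193.0], [316.0, 173.0], [354.0, 184.0], [371.0, 203.0]]
```

Call:
{"method": "servo_tool", "body": {
  "targets": [
    {"dx": 0, "dy": 0, "dz": -0.1, "spin": 0, "grip": 10},
    {"dx": 0, "dy": 0, "dz": -0.2, "spin": 0, "grip": 10},
    {"dx": 0, "dy": 0, "dz": -0.3, "spin": 0, "grip": 10},
    {"dx": -0.03, "dy": 0.12, "dz": -0.4, "spin": 0, "grip": 10},
    {"dx": -0.05, "dy": 0.2, "dz": -0.45, "spin": 0, "grip": 10},
    {"dx": -0.07, "dy": 0.3, "dz": -0.5, "spin": 0, "grip": 10},
    {"dx": -0.09, "dy": 0.4, "dz": -0.55, "spin": 0, "grip": 10},
    {"dx": -0.11, "dy": 0.48, "dz": -0.6, "spin": 0, "grip": 10},
    {"dx": -0.12, "dy": 0.52, "dz": -0.65, "spin": 0, "grip": 10},
    {"dx": -0.12, "dy": 0.52, "dz": -0.65, "spin": 0, "grip": 10}
  ]
}}

```text
time_s: 25.07
tcp_pos: [0.4733, 0.1427, 0.0713]
eef_rot: [179.9, -0.0, -76.9]
contact_force: [-0.0, -0.3, 1.8]
gripper_width: 0.016
```

```bash
python3 -c "
from est import *
state();wfit()
c=r.get_calibration('wrist')
for ex,ez,t in ((-54,8,40.3),(-58,8,39.3),(-61,8,38.5),(-56,14,36)):
    P=edge_pts(ex,ez,t,0); t_=np.radians(t); U=P[:2]-8e-3*np.array([*(-np.sin(t_)*xs),np.cos(t_)])
    print(ex,ez,t,'top',proj(P,c)[:2].round().tolist(),'under',proj(U,c).round().tolist(),'scene',proj(P,r.get_calibration('scene')).round().tolist())
"
```

```text
25.07 TCP stand -9.8 -0.5 71.3 F [-0.  -0.3  1.8] w 0.016 yaw -76.9
scene [314.6, 174.3, 367.1, 204.8] [[368, 205], [332, 193], [317, 173], [347, 180]]
-54 8 40.3 top [[194.0, 107.0], [443.0, 107.0]] under [[199.0, 94.0], [438.0, 93.0]] scene [[334.0, 192.0], [318.0, 172.0], [355.0, 186.0], [371.0, 205.0]]
-58 8 39.3 top [[197.0, 113.0], [440.0, 113.0]] under [[202.0, 100.0], [435.0, 100.0]] scene [[335.0, 192.0], [319.0, 172.0], [356.0, 185.0], [373.0, 204.0]]
-61 8 38.5 top [[199.0, 118.0], [438.0, 117.0]] under [[204.0, 105.0], [433.0, 104.0]] scene [[336.0, 192.0], [319.0, 172.0], [357.0, 185.0], [373.0, 204.0]]
-56 14 36 top [[196.0, 91.0], [441.0, 90.0]] under [[202.0, 79.0], [436.0, 79.0]] scene [[332.0, 193.0], [316.0, 173.0], [356.0, 184.0], [372.0, 203.0]]
```

The board's edge is about on the plate and the tilt is about 40°. Now I slide it towards the lip.

Call:
{"method": "servo_tool", "body": {
  "targets": [
    {"dx": -0.02, "dy": 0.1, "dz": -0.03, "spin": 0, "grip": 10},
    {"dx": -0.05, "dy": 0.2, "dz": -0.06, "spin": 0, "grip": 10},
    {"dx": -0.07, "dy": 0.3, "dz": -0.1, "spin": 0, "grip": 10},
    {"dx": -0.09, "dy": 0.4, "dz": -0.13, "spin": 0, "grip": 10},
    {"dx": -0.12, "dy": 0.5, "dz": -0.16, "spin": 0, "grip": 10},
    {"dx": -0.14, "dy": 0.6, "dz": -0.2, "spin": 0, "grip": 10},
    {"dx": -0.16, "dy": 0.68, "dz": -0.2, "spin": 0, "grip": 10},
    {"dx": -0.16, "dy": 0.68, "dz": -0.2, "spin": 0, "grip": 10},
    {"dx": -0.16, "dy": 0.68, "dz": -0.2, "spin": 0, "grip": 10},
    {"dx": -0.16, "dy": 0.68, "dz": -0.2, "spin": 0, "grip": 10}
  ]
}}

```text
time_s: 26.1
tcp_pos: [0.4727, 0.1492, 0.0705]
eef_rot: [-180.0, -0.1, -76.9]
contact_force: [0.2, -8.5, 11.0]
gripper_width: 0.0159
```

```bash
cat > cmp.py <<'E'
from est import *
state();wfit()
c=r.get_calibration('wrist')
for ex,ez,t in ((-54,8,40.3),(-58,8,39.3),(-61,8,38.5)):
    P=edge_pts(ex,ez,t,0); t_=np.radians(t); U=P[:2]-8e-3*np.array([*(-np.sin(t_)*xs),np.cos(t_)])
    print(ex,ez,t,'top',proj(P,c)[:2].round().tolist(),'under',proj(U,c).round().tolist(),'scene',proj(P,r.get_calibration('scene')).round().tolist())
E
python3 cmp.py
```

```text
26.1 TCP stand -16.3 0.4 70.5 F [ 0.2 -8.5 11. ] w 0.0159 yaw -76.9
scene [319.1, 173.9, 368.1, 205.9] [[368, 205], [334, 192], [320, 172], [348, 180]]
-54 8 40.3 top [[193.0, 88.0], [447.0, 88.0]] under [[199.0, 75.0], [442.0, 75.0]] scene [[334.0, 192.0], [318.0, 172.0], [355.0, 186.0], [371.0, 205.0]]
-58 8 39.3 top [[196.0, 95.0], [444.0, 95.0]] under [[202.0, 83.0], [439.0, 82.0]] scene [[335.0, 192.0], [319.0, 172.0], [356.0, 185.0], [373.0, 204.0]]
-61 8 38.5 top [[199.0, 100.0], [442.0, 100.0]] under [[204.0, 88.0], [437.0, 87.0]] scene [[336.0, 192.0], [319.0, 172.0], [357.0, 185.0], [373.0, 204.0]]
```

Call:
{"method": "servo_tool", "body": {
  "targets": [
    {"dx": 0, "dy": 0, "dz": 0.05, "spin": 0, "grip": 10},
    {"dx": 0, "dy": 0, "dz": 0.1, "spin": 0, "grip": 10},
    {"dx": -0.02, "dy": 0.1, "dz": 0.1, "spin": 0, "grip": 10},
    {"dx": -0.05, "dy": 0.2, "dz": 0.1, "spin": 0, "grip": 10},
    {"dx": -0.07, "dy": 0.3, "dz": 0.1, "spin": 0, "grip": 10},
    {"dx": -0.07, "dy": 0.3, "dz": 0.1, "spin": 0, "grip": 10},
    {"dx": -0.07, "dy": 0.3, "dz": 0.1, "spin": 0, "grip": 10},
    {"dx": -0.07, "dy": 0.3, "dz": 0.1, "spin": 0, "grip": 10},
    {"dx": -0.07, "dy": 0.3, "dz": 0.1, "spin": 0, "grip": 10},
    {"dx": -0.07, "dy": 0.3, "dz": 0.1, "spin": 0, "grip": 10}
  ]
}}

```text
time_s: 27.13
tcp_pos: [0.472, 0.1524, 0.0714]
eef_rot: [-180.0, -0.1, -76.9]
contact_force: [1.9, -7.8, 10.0]
gripper_width: 0.0158
```

```bash
python3 cmp.py
```

```text
27.13 TCP stand -19.5 0.4 71.4 F [ 1.9 -7.8 10. ] w 0.0158 yaw -76.9
scene [319.4, 170.2, 366.4, 205.1] [[368, 204], [335, 190], [321, 171], [349, 179]]
-54 8 40.3 top [[194.0, 79.0], [447.0, 79.0]] under [[199.0, 66.0], [442.0, 66.0]] scene [[334.0, 192.0], [318.0, 172.0], [355.0, 186.0], [371.0, 205.0]]
-58 8 39.3 top [[197.0, 86.0], [444.0, 86.0]] under [[202.0, 74.0], [439.0, 73.0]] scene [[335.0, 192.0], [319.0, 172.0], [356.0, 185.0], [373.0, 204.0]]
-61 8 38.5 top [[199.0, 91.0], [442.0, 91.0]] under [[204.0, 79.0], [437.0, 79.0]] scene [[336.0, 192.0], [319.0, 172.0], [357.0, 185.0], [373.0, 204.0]]
```

Forces have levelled off at about 8 N against the lip. I release and retreat upward to check.

Call:
{"method": "servo_tool", "body": {
  "targets": [
    {"dx": 0, "dy": 0, "dz": 0, "spin": 0, "grip": 25},
    {"dx": 0, "dy": 0, "dz": 0, "spin": 0, "grip": 40},
    {"dx": 0, "dy": 0, "dz": 0, "spin": 0, "grip": 40},
    {"dx": 0, "dy": 0, "dz": 0, "spin": 0, "grip": 40},
    {"dx": 0, "dy": 0, "dz": 1, "spin": 0, "grip": 40},
    {"dx": 0, "dy": 0, "dz": 2.5, "spin": 0, "grip": 40},
    {"dx": 0, "dy": 0, "dz": 5, "spin": 0, "grip": 40},
    {"dx": 0, "dy": 0, "dz": 8.5, "spin": 0, "grip": 40},
    {"dx": 0, "dy": 0, "dz": 12, "spin": 0, "grip": 40},
    {"dx": 0, "dy": 0, "dz": 15, "spin": 0, "grip": 40}
  ]
}}

```text
time_s: 28.17
tcp_pos: [0.4717, 0.1534, 0.2227]
eef_rot: [-179.9, 0.0, -76.9]
contact_force: [0.8, 1.0, -0.1]
gripper_width: 0.035
```

```bash
python3 cmp.py
```

```text
28.17 TCP stand -20.5 0.3 222.7 F [ 0.8  1.  -0.1] w 0.035 yaw -76.9
wrist [268.8, 101.4, 374.2, 209.5] [[370, 100], [372, 105], [355, 205], [288, 207], [269, 102]]
scene [229.0, 188.0, 270.6, 195.2] [[268, 191], [231, 195], [242, 191]]
-54 8 40.3 top [[268.0, 103.0], [374.0, 103.0]] under [[269.0, 97.0], [373.0, 97.0]] scene [[334.0, 192.0], [318.0, 172.0], [355.0, 186.0], [371.0, 205.0]]
-58 8 39.3 top [[268.0, 106.0], [373.0, 106.0]] under [[269.0, 100.0], [372.0, 100.0]] scene [[335.0, 192.0], [319.0, 172.0], [356.0, 185.0], [373.0, 204.0]]
-61 8 38.5 top [[269.0, 108.0], [373.0, 107.0]] under [[270.0, 102.0], [372.0, 102.0]] scene [[336.0, 192.0], [319.0, 172.0], [357.0, 185.0], [373.0, 204.0]]
```

Call:
{"method": "servo_tool", "body": {
  "targets": [
    {"dx": -0.5, "dy": 2, "dz": 0, "spin": 0, "grip": 40},
    {"dx": -1, "dy": 4, "dz": 0, "spin": 0, "grip": 40},
    {"dx": -1.4, "dy": 6, "dz": 0, "spin": 0, "grip": 40},
    {"dx": -1.8, "dy": 7.8, "dz": 0, "spin": 0, "grip": 40},
    {"dx": -1.8, "dy": 7.8, "dz": 0, "spin": 0, "grip": 40},
    {"dx": -1.8, "dy": 7.8, "dz": 0, "spin": 0, "grip": 40},
    {"dx": -1.8, "dy": 7.8, "dz": 0, "spin": 0, "grip": 40},
    {"dx": -1.8, "dy": 7.8, "dz": 0, "spin": 0, "grip": 40},
    {"dx": -1.8, "dy": 7.8, "dz": 0, "spin": 0, "grip": 40},
    {"dx": -1.8, "dy": 7.8, "dz": 0, "spin": 0, "grip": 40}
  ]
}}

```text
time_s: 29.2
tcp_pos: [0.4536, 0.2306, 0.2205]
eef_rot: [180.0, -0.0, -77.0]
contact_force: [0.3, -0.1, 0.4]
gripper_width: 0.0346
```

```bash
python3 - <<'E'
from est import *
import pickle
state()
c=r.get_calibration('wrist');im=r.capture('wrist');pickle.dump((c,im),open('w9.pkl','wb'))
D=r.cut_out('board','wrist')
print([(d['p'],d['extent']) for d in D][:2])
h=cv2.convexHull(np.argwhere(D[0]['mask'])[:,::-1].astype(np.int32));print(cv2.approxPolyDP(h,2.5,True)[:,0].tolist())
for ex,t in ((-54,40.3),(-58,39.3),(-61.5,38.4)): print(ex,proj(edge_pts(ex,8,t,0),c).round(1).tolist())
L=lambda x,y,z:np.r_[O+x/1e3*xs+y/1e3*ys,z/1e3]
print('lip',proj([L(-62,-60,22),L(-62,60,22),L(-70,60,22),L(-80,70,8),L(-80,-70,8),L(25,87.5,44),L(25,97,44)],c).round(1).tolist())
cv2.imwrite('pics/w9.png',cv2.resize(im[0:225,170:470],(800,600),interpolation=cv2.INTER_CUBIC))
E
```

```text
29.2 TCP stand -99.8 0.3 220.5 F [ 0.3 -0.1  0.4] w 0.0346 yaw -77.0
[(0.9, [264.9, 0.0, 375.4, 145.5])]
[[376, 0], [357, 144], [286, 146], [263, 0]]
-54 [[262.2, -3.4], [377.9, -3.7], [357.3, 145.5], [283.7, 145.7]]
-58 [[262.9, 0.7], [377.3, 0.4], [357.2, 148.7], [283.8, 148.9]]
-61.5 [[263.4, 4.3], [376.7, 4.0], [357.2, 151.5], [283.9, 151.7]]
lip [[370.6, 148.3], [270.5, 148.6], [270.8, 155.3], [265.0, 162.1], [376.1, 161.8], [237.2, 66.8], [228.2, 66.9]]
```

View pics/w9.png

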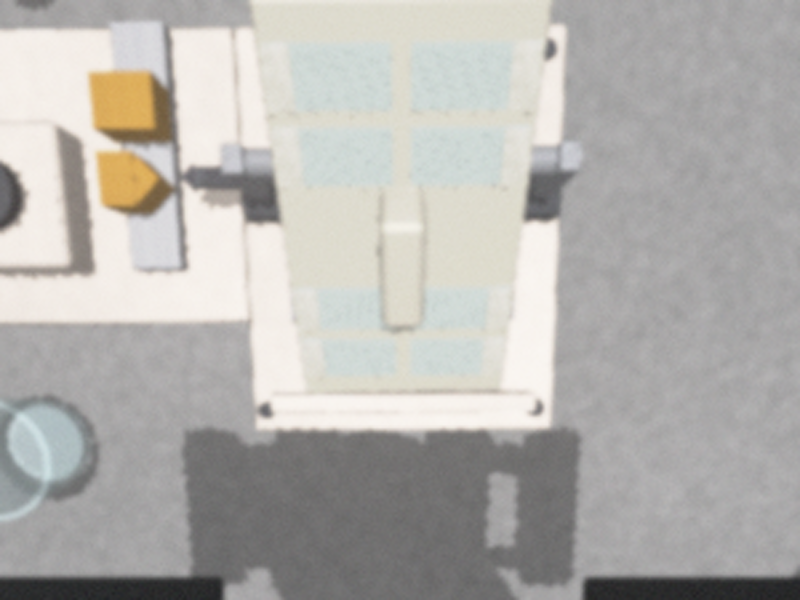

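The board lies on the bar with its edge right behind the lip. It is square and centred, with posts showing evenly on both sides. The pointer tip (185,178) against the arrow tip (171,186) needs a numeric check, because side faces show at this angle.

```bash
python3 - <<'E'
import pickle,cv2,numpy as np
c,im=pickle.load(open('w9.pkl','rb'))
h=cv2.cvtColor(im,cv2.COLOR_BGR2HSV)
print('cols',list(range(204,248,1))[::4])
for v in range(54,82):
    print(v,''.join(('#' if h[v,u,2]>205 else '+' ) if (h[v,u,1]>110) else ('d' if h[v,u,2]<110 else ('.' if h[v,u,2]<190 else ' ')) for u in range(204,262)))
print([im[v,212].tolist() for v in range(54,82,2)])
E
```

```text
cols [204, 208, 212, 216, 220, 224, 228, 232, 236, 240, 244]
54             .....................                         
55                     ..        ....                      ..
56                               ....                      ..
57            ###                ...                       ..
58    ############+              ...                       ..
59    ############++#             ..                       ..
60    ################ ..         ..                       ..
61    #################...        ..                        .
62    #################++..       ...   ...      ....       .
63    ##################++..      ...  ..............      ..
64     ##################++..     ...........................
65     ###################++..    ...........................
66     ############+#######+...   ..........................d
67     ####################++...  ......................ddddd
68     ###################+++......... .......d.....dd..ddddd
69     ##################+++++.......   ..........dddd.d.dddd
70     ##################++++.+......    ......
[... 226 characters left out ...]
..++....  ...        ...............
75      ###########++++++.......   ...         ..............
76      ##+++++++++++++..++....    ...              ...    ..
77        .+++++++++++...+.....    ...                     ..
78         ........+..........     ...                      .
79            ..............       ...                      .
80              ...........        ...                      .
81               ..  .....         ...                      .
[[221, 230, 237], [185, 219, 235], [103, 179, 222], [90, 175, 221], [93, 175, 222], [94, 174, 222], [91, 173, 219], [92, 174, 221], [92, 174, 222], [92, 172, 220], [93, 173, 219], [89, 159, 203], [142, 163, 181], [228, 235, 242]]
```

Numerically, the arrow's top face comes to a point at row 66.5 and the pointer's nose is at about row 66. They are aligned within half a pixel (0.6 mm), so I hand in.

```bash
python3 -c "
from plant import r
print(r.close_job(), r.get_state()['time_s'])"
```

```text
the job is handed in; nothing more can be done
the job is handed in; nothing more can be done
```

The job is handed in, after about 29 s on the robot's clock (limit 72 s). The pointer is on the arrow-nosed rider's tip, and the slide board leans on the rest behind the lip, slides up.

- **Crank:** I gripped the crank's pin and turned the crank clockwise by about 2.27 rad. The close-up after letting go put the pointer within about 0.2 mm of the arrow tip. The last picture, with the board in place, agrees within about 0.6 mm.
- **Board:** On the first try its lower edge came to rest on top of the lip. I regripped it, lifted it, moved it inward and lowered it again. The last picture shows the lower edge against the back of the lip, the board square and centred between the posts, and its upper part on the bar. The gripper was open and clear, with no contact force.
- **Disagreements:** A wide picture in shadow first suggested the pointer was about 3 mm off, but the close-up did not bear that out. My own reading of the final picture also looked about 3 mm off, until I separated the rider's top face from its side faces.
- **Not checked:** I did not measure the bottles, jar, dish, slide box and forceps again at the end. The arm's planned paths stayed clear of them, and no unexpected contact force showed up.

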